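# Load the mould carrier into the curing unit

### The job

Raise the curing unit's hinged lid, without flinging it, until it rests open on its stop. Then take the mould carrier from the bench mat and seat it flat and fully home in the keyed pocket inside the unit, its notched corner over the red key; put it down, do not drop it. Leave the lid open, and do not shift or tip the jar, the plaster cast or the brush pot.

Things in the scene. Friction and masses are not known exactly. Their poses are not given: they have to be found in the camera images.
- unit: curing unit, fixed to the bench: an open-topped white housing 160 (x) x 210 (y) x 85 mm high, walls 6 mm, with a blue front panel on its -x face; it stands on the left or on the right half of the bench. Origin: centre of its underside; +x points from the front to the hinge side, z up. Inside lies a blue nest whose top face is 31 mm above the underside of the unit, with a rectangular pocket
- lid (a joint): hinge angle of the blue lid in rad: 0 shut, 1.8 resting open on its stop (about 13 degrees past upright). The lid (0.45 kg, 160 x 210 x 22 mm, damped hinge) covers the housing, its underside 1 mm above the rim; below about 1.5 it falls shut by itself, above that it falls open onto the stop. Its hinge axis is parallel to the unit's y axis
- lid_hinge (a point): middle of the lid's hinge axis, on the far (+x) rim of the unit, 80 mm behind its centre and 85 mm above its underside
- lid_tab (a point): grip point on the lid's black tongue, which sticks out of the middle of the lid's front edge by 51 mm; the tongue is 28 mm wide (along the unit's y) and 10 mm thick. The point is 28 mm out from the lid's edge, in mid-thickness, 188 mm from the hinge axis and 12 mm on the lid's top side of it; it moves with the lid
- pocket (a point): centre of the pocket's floor, 18 mm above the unit's underside; axes as the unit's. The pocket is 68 (x) x 104 (y) mm, 13 mm deep, its upper 6 mm flaring outwards by 5 mm on all four sides; a red square key, 10 mm high, fills its +x +y corner (19 x 19 mm)
- pocket_key (a point): point on the pocket floor, 12 mm in x and 30 mm in y from the pocket's centre, where the carrier's point carrier_key must come to lie
- carrier: mould carrier, loose, about 0.3 kg: an aluminium plate 64 (x) x 100 (y) x 18 mm with a 20 x 20 mm square notch cut from its +x +y corner, and an upright orange fin in the middle, 46 (x) x 12 (y) mm, from 18 to 60 mm above the underside, by which to grip it. Origin: centre of the underside of the full 64 x 100 rectangle. Seated, its axes coincide with those of the pocket
- carrier_key (a point): inner corner of the carrier's notch, on its underside, at x = 12 mm, y = 30 mm of the carrier
- mat: black rubber bench mat, fixed, 300 x 300 x 4 mm, on the other half of the bench; the carrier, the jar and the cast stand on it. Origin: centre of its underside
- jar: bystander: round amber jar with a white cap, 62 mm in diameter, 95 mm high; origin at the centre of its underside
- cast: bystander: white plaster dental cast, 60 (x) x 66 (y) x 36 mm high; origin at the centre of its underside
- pot: bystander: white brush pot, 62 mm in diameter, 90 mm high, with brushes up to 132 mm, standing on the bench between unit and mat, near the robot; origin at the centre of its underside
There are look-alikes about, which are no part of the job. Leave any green, turquoise or yellow look-alike of the carrier alone.

How it is judged (in metres and radians):
On the way, in this order (a step that is already met when the one before it is completed fails the run):
1. the lid rests open on its stop (value of joint lid above 1.74 rad and velocity of joint lid between -0.2 and 0.2 rad/s), for 0.3 s.
2. the carrier is seated in the pocket, with the lid still open (horizontal distance between carrier and pocket below 0.004 m and horizontal distance between carrier_key and pocket_key below 0.006 m and z of carrier in the frame of pocket between -0.003 and 0.0025 m and angle between carrier's own z axis and vertical below 0.04 rad and value of joint lid above 1.74 rad), for 0.2 s.
At the end, for the whole second after the job is handed in: The lid rests open on its stop (hinge angle above 1.74 rad, still) and the carrier lies at rest in the pocket, its notch over the key: its origin within 4 mm of the pocket's centre horizontally and 2.5 mm in height, the notch corner within 6 mm of its place, tilted less than 0.04 rad (all of step 2 and linear speed of carrier below 0.02 m/s and angular speed of carrier below 0.1 rad/s and velocity of joint lid between -0.2 and 0.2 rad/s); the robot touches nothing.
It fails at once if the lid is flung open (faster than 4 rad/s) (velocity of joint lid above 4 rad/s).
It fails at once if the carrier is dropped or thrown (moving faster than 0.4 m/s untouched by the fingers) (contact force between the fingers and carrier below 0.05 N and linear speed of carrier above 0.4 m/s).
It fails at once if the jar is shifted by more than 25 mm or tipped by more than 0.3 rad (distance of jar from where it was at the start of the episode above 0.025 m or angle between jar's own z axis and vertical above 0.3 rad).
It fails at once if the plaster cast is shifted by more than 25 mm or tipped by more than 0.3 rad (distance of cast from where it was at the start of the episode above 0.025 m or angle between cast's own z axis and vertical above 0.3 rad).
It fails at once if the brush pot is shifted by more than 25 mm or tipped by more than 0.3 rad (distance of pot from where it was at the start of the episode above 0.025 m or angle between pot's own z axis and vertical above 0.3 rad).
It also fails if it takes over 70 s, if anything falls off the work surface, if the arm or the gripper's body presses on something with over 40 N, if the wrist force passes 120 N, or if a joint passes its speed limit or range.

### The arm

A 6-joint arm with a two-finger parallel gripper is mounted at the origin on the work surface. World frame = base frame: x ahead of the robot, y to its left, z up, the work surface at z = 0. Lengths are in mm, angles in rad, forces in N, time in s.
With the tool pointing down it reaches from about 275 to 1000 mm from the base axis. Payload 8.4 kg.
Tool frame: the origin (TCP) lies at the very end of the fingers, on their centre line; the grasp point (between the pads) lies 19 mm behind it; z points along the fingers, y is the line along which they close (so a half turn about z gives the same grasp; the last joint's range is limited). The gripper opens to 85 mm and grips with 20 to 120 N. Pads are 22 mm wide; open, the fingers measure 114 mm over their backs; the gripper's body (76 mm by 85 mm) begins 54 mm behind the grasp point. The pads swing forward as they close: fully open they stand 13 mm farther back than shut.
Start: joints at [-1.328, 0.353, 1.633, -0, 1.155, -0.002], TCP at [151.475, -606.369, 209.181] pointing down, gripper open.
Joint ranges: [-2.63, 2.63], [-0.92, 2.1], [0.06, 2.66], [-1.3, 4.44], [0, 2.69], [-3.02, 3.02]. Speed limits (rad/s): [2.22, 2.22, 2.79, 3.14, 3.14, 3.14].

### API

Orientations are given as [roll, pitch, yaw] about the fixed x, y, z axes, in that order (R = Rz(yaw) Ry(pitch) Rx(roll)).
In Python, from rig import telemetry, imaging, r gives the robot as it stands. The module is installed in compiled form; this text tells all that it offers.
- The arm moves only by the tool step_arm, never from a script. Its argument "moves" is a list of rows, each a list of 3 entries, a list of its own where there are three numbers: the turn, a rotation vector about the tool's x, y, z scaled (see below), then the shift along the tool's x, y, z scaled (see below), then the opening, from -1 (shut) to 1 (fully open). A call has 1 to 8 rows; each row is the pose to reach, as a shift and turn from the pose commanded when the call began, along the tool's axes at that moment; what a row does not reach only later rows make up. The controller multiplies each number of a shift by 200 mm and each number of a turn by 45 degrees. A row lasts 1/10 s, in which the tool goes at most 50 mm and 8.59 degrees, less where a joint would pass 70% of its speed; a pose out of reach is approached as far as the arm can. A call with a number of a shift or a turn outside -1 to 1 is refused whole. A call with a gripper value outside its range is refused whole. The fingers move at their own pace and stop on an object; "squeeze" is the grip in N (left out, the last holds). Time passes only in rows, so rows that repeat a pose let the fingers close. It gives the time, the measured TCP pose, the force, the opening and the grip force at its end, in the units of the state.
- telemetry.sense(): the state, without advancing time (a new reading comes with each control period).
- imaging.grab_frame(name): name is "scene" or "top"; returns the picture (420x560x3 uint8, red, green, blue); there is no depth.
- imaging.calibration(name): a dict with "fx", "fy", "cx", "cy" (pixels), "cam_to_world" (4x4, takes a point from camera to world coordinates). Camera axes: x right, y up, looking along -z (the intrinsics and any distortion apply to the point x, -y, -z); pixel columns grow to the right and rows downward; lengths in mm; the calibration is good to about 2 mm. A picture is of the moment at which its call begins. calibration takes no time and is no camera call.
- r.sign_off(): hands the job in; it is judged then, once.
Trained networks look in the newest picture that a camera, given by its name, has taken for a name from the list of things; names that differ only in an ending like _2 or _b are one class to them, and where a whole thing is asked for, a point or a joint stands for the part that bears it (a point fixed in the world has none). Each returns a list of dicts, best first, with "conf" (0 to 1); they miss things now and then, are a little off and sometimes report something else, mostly with a low value. They report only what shows in the picture. A call takes as long as a camera call. They do not tell look-alikes from the thing itself.
- imaging.recognise(camera, name): "extent" ([left, top, width, height] in pixels, round what is visible of it).
- imaging.mark_of(camera, name): "xy" ([column, row] in pixels: a listed point, or the origin of a listed thing).
The state is a dict: "clock": time; "qpos": joint angles; "qvel": joint speeds; "joint_efforts": joint torques, N m; "eef_pos": TCP position; "tcp_rot": TCP orientation; "contact_force": force on the tool from outside, world axes, zero at the start; "wrist_torque": the same for the moment, N m; "opening": opening from 0.0 (shut) to 1.0 (fully open); "grasp_force": force on a finger pad.
Only numpy, scipy, OpenCV 4.12 (cv2) and the standard library are available. Lean on these libraries where they do the work, as an engineer would, in place of code of your own. Each camera call takes 0.05 s, during which the arm holds its last target. There are 200 camera calls.

## Working session

There is one attempt and no reset: what is moved stays moved. The work goes in short steps, Python scripts to look and compute and a tool call to move; the robot and the scene stay as the last step left them, time stands still between calls to the robot, and variables do not carry over. Pictures are saved under pics/ and viewed, at most 10 in all, crops included, and the job is handed in when it is done.

Besides the shell and the picture viewer there is one more tool, called after "Request:" as name(argument=value, ...), one argument or row to a line, values as JSON. step_arm: Moves the arm, as the interface text tells. Its arguments: {"type":"object","properties":{"moves":{"type":"array"},"squeeze":{"type":"number"}},"required":["moves"]}

```bash
mkdir -p pics; python3 - <<'E'
from rig import telemetry, imaging, r
import cv2,numpy as np
for c in("scene","top"):
    im=imaging.grab_frame(c); cv2.imwrite(f"pics/{c}0.png",im[:,:,::-1])
    k=imaging.calibration(c); print(c,k)
    for n in("unit","lid_tab","lid_hinge","pocket","carrier","carrier_key","mat","jar","cast","pot"):
        m=imaging.mark_of(c,n); print(n,[(np.round(d["xy"]).tolist(),round(d["conf"],2)) for d in m[:5]])
s=telemetry.sense();print(s)
E
```

```text
scene {'fx': 420.32181428313976, 'fy': 420.32181428313976, 'cx': 279.0072111864353, 'cy': 211.67280702940772, 'cam_to_world': array([[-2.06711555e-01, -8.29105441e-01,  5.19475216e-01,
         1.04529665e+03],
       [ 9.78379072e-01, -1.71535751e-01,  1.15541672e-01,
         1.02708012e+02],
       [-6.68765748e-03,  5.32127479e-01,  8.46637834e-01,
         9.19163063e+02],
       [ 0.00000000e+00,  0.00000000e+00,  0.00000000e+00,
         1.00000000e+00]])}
unit [([205.0, 230.0], 0.65), ([382.0, 228.0], 0.34)]
lid_tab [([214.0, 174.0], 0.66)]
lid_hinge [([183.0, 238.0], 0.92)]
pocket []
carrier [([229.0, 158.0], 0.94), ([348.0, 364.0], 0.81), ([408.0, 178.0], 0.77), ([319.0, 219.0], 0.61)]
carrier_key [([218.0, 162.0], 0.84), ([336.0, 219.0], 0.8), ([366.0, 367.0], 0.79), ([414.0, 181.0], 0.57), ([212.0, 323.0], 0.57)]
mat [([350.0, 245.0], 0.65)]
jar [([386.0, 229.0], 0.89)]
cast [([345.0, 283.0], 0.6)]
pot [([290.0, 184.0], 0.75)]
top {'fx': 481.1854743168491, 'fy': 481.1854743168491, 'cx': 279.821913560519, 'cy': 203.19619727508027, 'cam_to_world': array([[-2.05939121e-02,  
[... 857 characters left out ...]
1.1, 'qpos': array([-1.32840145e+00,  3.52966224e-01,  1.63341025e+00, -2.00299007e-05,
        1.15521105e+00, -2.39987177e-03]), 'qvel': array([-9.72781674e-04, -1.01617044e-03,  2.83093503e-04, -1.33788099e-05,
       -8.03064425e-04,  8.43814057e-04]), 'joint_efforts': array([-1.51313674e-03, -6.05188537e+01, -3.42444992e+01, -5.38025552e-05,
        1.23997073e-03, -5.93587473e-06]), 'eef_pos': array([ 151.46555174, -606.36331172,  209.19768346]), 'tcp_rot': array([3.14158757e+00, 1.83372612e-05, 2.44802836e-01]), 'contact_force': array([0.07528108, 0.31248381, 0.40452301]), 'wrist_torque': array([ 0.01057252, -0.00634925, -0.03587292]), 'grasp_force': 0.0, 'opening': 1.000392691652677}
```

View pics/top0.png

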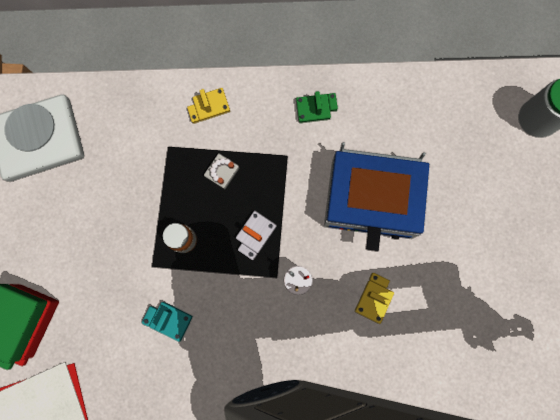

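View pics/scene0.png

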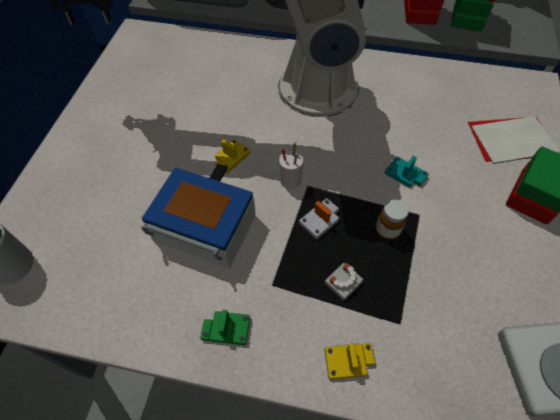

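Top view: the blue lid is at about (380,190), with its black tongue at (373,238) pointing toward the robot. The candidates for the carrier are:
- aluminium with an orange fin at (256,235), on the mat
- yellow at (208,104)
- green at (316,107)
- teal at (167,320)
- yellow at (375,297)

Only the aluminium one on the mat fits the description. I'll confirm that in a crop.

```bash
python3 - <<'E'
import cv2,numpy as np
t=cv2.imread("pics/top0.png");s=cv2.imread("pics/scene0.png")
f=lambda im,x,y,w,h,k:cv2.resize(im[y:y+h,x:x+w],None,fx=k,fy=k,interpolation=cv2.INTER_CUBIC)
a=f(t,226,205,65,60,6) # 390x360
b=f(s,290,190,65,60,6)
cv2.imwrite("pics/crop.png",np.hstack([a,b]))
cv2.imwrite("pics/crop2.png",f(t,315,135,130,125,4.5))
E
```

```text
(no output)
```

View pics/crop.png

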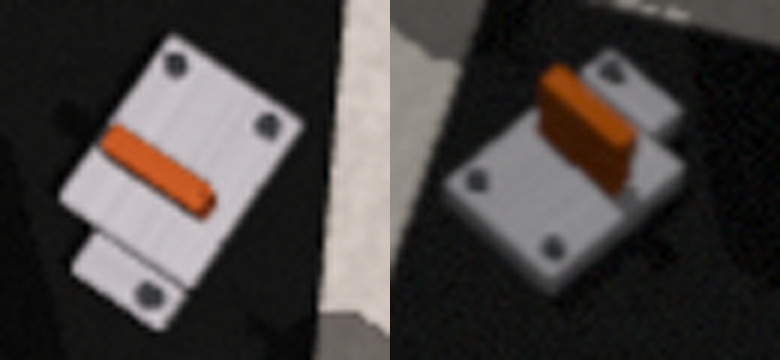

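View pics/crop2.png

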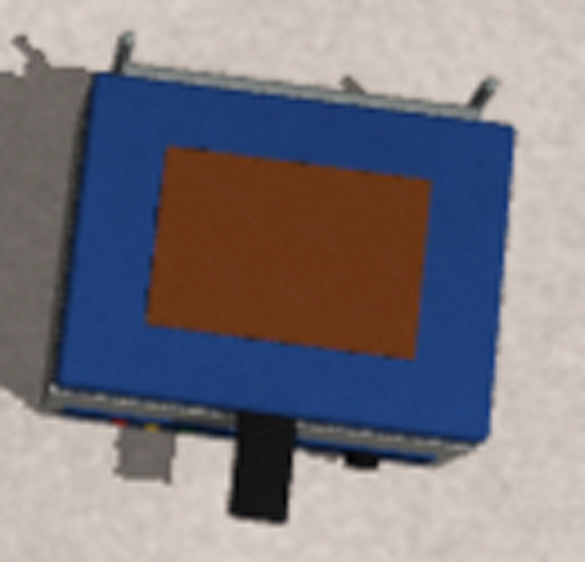

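The crop confirms it: aluminium plate, orange fin, and the notch on the lower-left in the top view. Next I'll fit the poses from the corner pixels.

```bash
cat > h.py <<'E'
import numpy as np,cv2
from scipy.optimize import least_squares
from rig import telemetry, imaging, r
def proj(c,P):
    k=imaging.calibration(c);M=np.linalg.inv(k["cam_to_world"]);p=np.c_[P,np.ones(len(P))]@M.T
    return np.c_[k["cx"]+k["fx"]*p[:,0]/-p[:,2],k["cy"]-k["fy"]*p[:,1]/-p[:,2]]
def ray(c,uv,z):
    k=imaging.calibration(c);M=k["cam_to_world"];d=M[:3,:3]@np.array([(uv[0]-k["cx"])/k["fx"],-(uv[1]-k["cy"])/k["fy"],-1]);o=M[:3,3]
    return o+d*(z-o[2])/d[2]
def place(L,p):
    c,s=np.cos(p[2]),np.sin(p[2]);L=np.asarray(L,float)
    return np.c_[p[0]+c*L[:,0]-s*L[:,1],p[1]+s*L[:,0]+c*L[:,1],L[:,2]]
def fit(obs,p0):  # obs: list of (cam, local pts, pix)
    f=lambda p:np.concatenate([(proj(c,place(L,p))-np.array(U)).ravel() for c,L,U in obs])
    s=least_squares(f,p0,x_scale=[10,10,.1]);return s.x,np.round(s.fun,1)
E
python3 - <<'E'
from h import *
a=lambda U,o,k:np.array(U)/k+np.array(o)-0.4
lid=[(80,105,108),(80,-105,108),(-80,-105,108),(-80,105,108)]
u=a([(92,72),(515,127),(488,438),(57,388)],(315,135),4.5)
p,e=fit([("top",lid,u)],[380,-200,0]);print("unit",p,e)
c,s=np.cos(p[2]),np.sin(p[2])
print("tab",place([(-108,0,97)],p),"tongue end",place([(-131,0,97)],p), proj("top",place([(-131,14,102),(-131,-14,102)],p)),a([(229,515),(286,523)],(315,135),4.5))
print("lid scene proj",proj("scene",place(lid,p)).round())
C=[(32,-50,22),(-32,-50,22),(-32,50,22),(12,50,22),(32,30,22)]
ut=a([(172,33),(303,123),(160,332),(73,268),(60,198)],(226,205),6)
us=a([(680-390,165),(550-390,285),(445-390,182)],(290,190),6)
q,e=fit([("top",C,ut)],[350,50,1]);print("carr top",q,e)
S=[(32,30,22),(32,-50,22),(-32,-50,22)]
print("scene chk",proj("scene",place(C,q)).round(1).tolist(),us)
for n,uv,z in(("jar",(181,240),4),("cast",(219,172),4),("pot",(296,283),0),("yel",(375,297),0)):print(n,ray("top",uv,z))
E
```

```text
unit [ 5.64768680e+02 -1.97340175e+02 -1.52412368e-01] [-0.3 -0.2  0.3 -1.   0.7  1.2 -0.7 -0.1]
tab [[ 458.0206479  -180.94329367   97.        ]] tongue end [[ 435.28727077 -177.45136526   97.        ]] [[365.70786526 249.72956757]
 [378.70604224 251.41361023]] [[365.48888889 249.04444444]
 [378.15555556 250.82222222]]
lid scene proj [[224. 247.]
 [140. 218.]
 [173. 166.]
 [253. 190.]]
carr top [485.53105201  84.10529118   0.95418014] [ 0.2 -0.3  0.7 -0.3  0.3  0.2 -0.6  0.3 -0.5  0.1]
scene chk [[315.4, 235.9], [297.1, 219.4], [325.0, 196.7], [337.5, 207.2], [337.9, 216.7]] [[337.93333333 217.1       ]
 [316.26666667 237.1       ]
 [298.76666667 219.93333333]]
jar [479.18487429 258.94795419   4.        ]
cast [644.17040719 168.48167782   4.        ]
pot [372.21193704 -12.73672015   0.        ]
yel [ 336.25549956 -195.26533169    0.        ]
```

```bash
cat >> h.py <<'E'
from scipy.spatial.transform import Rotation as Ro
def go(pos,rpy,frm=None):
    s=telemetry.sense();p0,r0=(s["eef_pos"],s["tcp_rot"]) if frm is None else frm
    R0=Ro.from_euler("xyz",r0);R=Ro.from_euler("xyz",rpy)
    sh=R0.inv().apply(np.array(pos)-p0)/200;tu=(R0.inv()*R).as_rotvec()/(np.pi/4)
    print("turn",tu.round(3).tolist(),"shift",sh.round(4).tolist(),"rows",round(max(np.linalg.norm(sh)*4,np.linalg.norm(tu)*45/8.59),1))
E
python3 -c "
from h import *
go([420,-175,250],[np.pi,0,-.152])"
```

```text
turn [0.0, 0.0, 0.505] shift [1.8254, -1.7671, -0.2041] rows 10.2
```

Request:
step_arm(
  moves=[
    [[0,0,0.5],[0.9,-0.88,-0.2],0.2],
    [[0,0,0.5],[0.9,-0.88,-0.2],0.2],
    [[0,0,0.5],[0.9,-0.88,-0.2],0.2],
    [[0,0,0.5],[0.9,-0.88,-0.2],0.2],
    [[0,0,0.5],[0.9,-0.88,-0.2],0.2],
    [[0,0,0.5],[0.9,-0.88,-0.2],0.2],
    [[0,0,0.5],[0.9,-0.88,-0.2],0.2],
  ],
)

```text
clock: 1.8
eef_pos: [284.3, -391.3, 249.8]
tcp_rot: [3.141, -0.001, -0.145]
contact_force: [0.1, -0.4, -0.0]
opening: 0.599
grasp_force: 0.0
```

```bash
python3 -c "
from h import *
go([400,-172,260],[np.pi,-.6,-.152]);print(telemetry.sense()['qpos'])"
```

```text
turn [-0.001, 0.763, 0.009] shift [0.414, -1.1687, -0.052] rows 5.0
[-9.45515826e-01  8.83071146e-02  1.88000914e+00 -1.68280605e-04
  1.17195553e+00  7.70441762e-01]
```

Request:
step_arm(
  moves=[
    [[0,0.76,0],[0.4,-1.0,-0.05],0.2],
    [[0,0.76,0],[0.4,-1.0,-0.05],0.2],
    [[0,0.76,0],[0.4,-1.0,-0.05],0.2],
    [[0,0.76,0],[0.4,-1.0,-0.05],0.2],
    [[0,0.76,0],[0.4,-1.0,-0.05],0.2],
    [[0,0.76,0],[0.4,-1.0,-0.05],0.2],
    [[0,0.76,0],[0.4,-1.0,-0.05],0.2],
  ],
)

```text
clock: 2.5
eef_pos: [392.4, -207.4, 259.9]
tcp_rot: [3.139, -0.597, -0.146]
contact_force: [-0.1, -0.4, -0.1]
opening: 0.602
grasp_force: 0.0
```

```bash
python3 -c "
from h import *
s=telemetry.sense();print(s['qpos'],s['eef_pos'],s['tcp_rot'])
# FK fit: q1 yaw; planar chain angles from vertical
data=[([-1.3284,.35297,1.6334,0,1.15521],[151.466,-606.363,209.198]),([-.945516,.0883071,1.8800,-.000168,1.171956],[284.3,-391.3,249.8]),(s['qpos'][:5],s['eef_pos'])]
def fk(q,L):
    a1,d1,l1,e,l2,d6=L
    Rq=Ro.from_euler('z',q[0]);R2=Rq*Ro.from_euler('y',q[1]);R3=R2*Ro.from_euler('y',q[2]);R5=R3*Ro.from_euler('z',q[3])*Ro.from_euler('y',q[4])
    return Rq.apply([a1,0,d1])+R2.apply([0,0,l1])+R3.apply([e,0,l2])+R5.apply([0,0,d6])
f=lambda L:np.concatenate([fk(q,L)-np.array(p) for q,p in data]+[0.01*(np.array(L)-[0,300,400,0,400,250])])
o=least_squares(f,[0,300,400,0,400,250]);print(o.x.round(1),o.fun.round(1))
"
```

```text
[-0.75593707 -0.27215606  2.32183692  0.5512007   0.65753201  0.59471768] [ 392.38286329 -207.38632234  259.88696644] [ 3.13917226 -0.59740159 -0.14632017]
[ -7.2 305.4 569.9  64.5 504.2 368.6] [-1.4 -0.4 -0.2 -1.4 -0.7  0.  -0.1 -0.3  0.1 -0.1  0.1  1.7  0.6  1.
  1.2]
```

```bash
cat >> h.py <<'E'
L=[-7.2,305.4,569.9,64.5,504.2,368.6];U=np.array([564.8,-197.3]);YAW=-.152
def fkR(q):
    a1,d1,l1,e,l2,d6=L
    Rq=Ro.from_euler('z',q[0]);R2=Rq*Ro.from_euler('y',q[1]);R3=R2*Ro.from_euler('y',q[2]);R5=R3*Ro.from_euler('z',q[3])*Ro.from_euler('y',q[4])
    return Rq.apply([a1,0,d1])+R2.apply([0,0,l1])+R3.apply([e,0,l2])+R5.apply([0,0,d6]),R5*Ro.from_euler('z',q[5])
lo=np.array([-2.63,-.92,.06,-1.3,0,-3.02]);hi=np.array([2.63,2.1,2.66,4.44,2.69,3.02])
def ik(pos,rpy,q0):
    Rt=Ro.from_euler("xyz",rpy)
    Roff=fkR(telemetry.sense()["qpos"])[1].inv()*Ro.from_euler("xyz",telemetry.sense()["tcp_rot"])
    def f(q):
        p,R=fkR(q);return np.r_[(p-pos)/100,((R*Roff).inv()*Rt).as_rotvec()]
    o=least_squares(f,np.clip(q0,lo+.001,hi-.001),bounds=(lo,hi));return o.x,np.abs(o.fun).max()
def tabT(th,pitch,out=0,up=0,back=19):   # TCP pose for the tab at lid angle th; out: mm along tongue outward
    x,z=-188-out,12+up;xl=80+x*np.cos(th)+z*np.sin(th);zl=85-x*np.sin(th)+z*np.cos(th)
    R=Ro.from_euler("xyz",[np.pi,pitch,YAW]);c,s=np.cos(YAW),np.sin(YAW)
    P=np.array([U[0]+c*xl,U[1]+s*xl,zl]);return P+R.apply([0,0,back]),[np.pi,pitch,YAW]
E
python3 -c "
from h import *
q=telemetry.sense()['qpos']
for p0,p1 in((-.6,.1),(-.8,.3),(-.4,0)):
  q0=q
  for t in np.linspace(0,1.8,7):
    P,o=tabT(t,p0+(p1-p0)*t/1.8,2);q0,e=ik(P,o,q0);print(round(t,1),P.round(),q0.round(2),round(e,4))
go(*tabT(0,-.6,2,back=-60))
go(*tabT(0,-.6,2))
"
```

```text
0.0 [ 467. -182.   81.] [-0.52  0.23  2.42  1.92  0.22 -0.67] 0.0
0.3 [ 477. -184.  136.] [-0.47  0.09  2.29  0.47  0.33  0.83] 0.0
0.6 [ 502. -188.  184.] [-0.42  0.07  2.12  0.17  0.6   1.18] 0.0
0.9 [ 541. -194.  223.] [-0.38  0.13  1.92  0.07  0.85  1.3 ] 0.0
1.2 [ 589. -201.  248.] [-0.34  0.24  1.71  0.03  1.06  1.37] 0.0
1.5 [ 643. -209.  256.] [-0.32  0.38  1.48  0.    1.26  1.41] 0.0
1.8 [ 696. -217.  248.] [-0.3   0.55  1.25 -0.01  1.44  1.43] 0.0
0.0 [ 470. -183.   84.] [-0.6   0.33  2.54  2.52  0.57 -1.35] 0.0
0.3 [ 479. -184.  137.] [-0.52  0.09  2.38  1.18  0.22  0.09] 0.0
0.6 [ 503. -188.  185.] [-0.44  0.05  2.16  0.24  0.52  1.1 ] 0.0
0.9 [ 541. -194.  223.] [-0.38  0.13  1.92  0.07  0.85  1.3 ] 0.0
1.2 [ 588. -201.  247.] [-0.34  0.28  1.66  0.01  1.14  1.38] 0.0
1.5 [ 640. -209.  257.] [-0.31  0.46  1.37 -0.02  1.42  1.42] 0.0
1.8 [ 693. -217.  249.] [-0.28  0.67  1.07 -0.04  1.7   1.44] 0.0
0.0 [ 463. -182.   79.] [-0.46  0.21  2.3   0.44  0.28  0.85] 0.0
0.3 [ 474. -183.  135.] [-0.44  0.12  2.19  0.19  0.52  1.14] 0.0
0.6 [ 501. -187.  184.] [-0.4   0.11  2.05  0.1   0.73  1.25] 0.0
0.9 [ 540. -194.  223.] [-0.37  0.16  1.88  0.05  0.91  1.32] 0.0
1.2 [ 589. -201.  248.] [-0.34  0.24  1.71  0.03  1.06  1.37] 0.0
1.5 [ 644. -209.  256.] [-0.32  0.36  1.52  0.01  1.2   1.4 ] 0.0
1.8 [ 698. -218.  248.] [-0.3   0.49  1.34  0.    1.31  1.42] 0.0
turn [-0.001, 0.003, 0.006] shift [-0.2145, -0.181, 0.5392] rows 2.4
turn [-0.001, 0.003, 0.006] shift [-0.2135, -0.1807, 0.9342] rows 3.9
```

```bash
python3 -c "
from h import *
go(*tabT(0,-.35,4,back=-50))
P,o=tabT(0,-.35,4,back=-50);P2,_=tabT(0,-.35,4,back=19);print(P,P2)"
```

```text
turn [-0.0, -0.315, 0.006] shift [-0.1608, -0.1807, 0.5912] rows 2.6
[ 437.14412124 -177.74547807  143.96863564] [ 460.53127606 -181.32795806   79.15191846]
```

Request:
step_arm(
  moves=[
    [[0,-0.315,0.005],[-0.16,-0.18,0.59],0.2],
    [[0,-0.315,0.005],[-0.16,-0.18,0.59],0.2],
    [[0,-0.315,0.005],[-0.16,-0.18,0.59],0.2],
    [[0,-0.315,0.005],[-0.16,-0.18,0.59],0.2],
    [[0,-0.315,0.005],[-0.16,-0.18,0.59],0.2],
  ],
)

```text
clock: 3.0
eef_pos: [436.7, -177.0, 142.7]
tcp_rot: [-3.139, -0.347, -0.152]
contact_force: [-0.3, -0.4, 0.9]
opening: 0.606
grasp_force: 0.0
```

```bash
python3 -c "
from h import *
go(*tabT(0,-.35,4))
im=imaging.grab_frame('scene');im2=imaging.grab_frame('top')
a=cv2.resize(im[120:270,130:290],None,fx=2.4,fy=2.4);b=cv2.resize(im2[130:280,290:450],None,fx=2.4,fy=2.4)
cv2.imwrite('pics/pre.png',np.hstack([a,b])[:,:,::-1])
print(proj('scene',tabT(0,0,back=0)[0][None]))"
```

```text
turn [-0.003, 0.004, 0.0] shift [0.0058, 0.0043, 0.34] rows 1.4
[[217.76980157 171.81001951]]
```

View pics/pre.png

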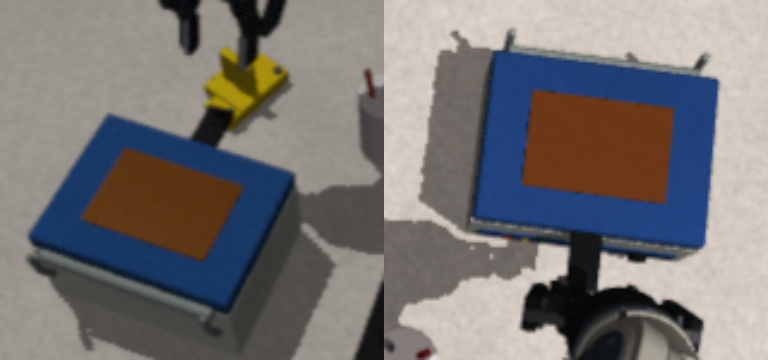

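Fingertips show at crop (188,50) and (246,60), straddling the line of the tongue, whose end is at (225,112). I'll descend and close.

Request:
step_arm(
  moves=[
    [[0,0,0],[0,0,0.17],0.2],
    [[0,0,0],[0,0,0.34],0.2],
    [[0,0,0],[0,0,0.34],0.2],
    [[0,0,0],[0,0,0.34],-0.4],
    [[0,0,0],[0,0,0.34],-0.6],
    [[0,0,0],[0,0,0.34],-0.6],
    [[0,0,0],[0,0,0.34],-0.6],
  ],
  squeeze=25,
)

```text
clock: 3.8
eef_pos: [460.2, -180.7, 82.1]
tcp_rot: [-3.142, -0.353, -0.152]
contact_force: [-3.6, -5.4, 0.5]
opening: 0.282
grasp_force: 24.4
```

```bash
python3 -c "
from h import *
s=telemetry.sense();print(s['opening']*85,s['eef_pos'],s['tcp_rot'],s['contact_force'])
p0=s['eef_pos'];off=p0-tabT(0,-.35,4)[0];print(off)
c,sn=np.cos(YAW),np.sin(YAW)
for t in np.arange(.15,1.95,.15):
  pt=-.35+.35*t/1.8
  P,o=tabT(t,pt,4);print(round(t,2),end=' ');go(P+[0,off[1],0],o)
"
```

```text
24.001045046583446 [ 460.17487795 -180.741333     82.05932075] [-3.14151031 -0.35297433 -0.15179534] [-3.61059065 -5.43795349  0.51851989]
[-0.3563981   0.58662506  2.90740229]
0.15 turn [-0.0, -0.041, 0.0] shift [0.0617, -0.0003, -0.113] rows 0.5
0.3 turn [-0.0, -0.078, 0.0] shift [0.1451, -0.0003, -0.2287] rows 1.1
0.45 turn [-0.0, -0.115, 0.0] shift [0.2448, -0.0003, -0.3303] rows 1.6
0.6 turn [-0.0, -0.152, 0.0] shift [0.3585, -0.0003, -0.4156] rows 2.2
0.75 turn [-0.0, -0.189, 0.0] shift [0.4835, -0.0003, -0.4825] rows 2.7
0.9 turn [-0.0, -0.227, 0.0] shift [0.6172, -0.0002, -0.5298] rows 3.3
1.05 turn [-0.0, -0.264, 0.0] shift [0.7562, -0.0002, -0.5562] rows 3.8
1.2 turn [-0.0, -0.301, 0.0] shift [0.8976, -0.0002, -0.5611] rows 4.2
1.35 turn [-0.0, -0.338, 0.0] shift [1.0381, -0.0002, -0.5446] rows 4.7
1.5 turn [-0.0, -0.375, 0.0] shift [1.1743, -0.0001, -0.507] rows 5.1
1.65 turn [-0.0, -0.412, 0.0] shift [1.3033, -0.0001, -0.4491] rows 5.5
1.8 turn [-0.0, -0.449, 0.0] shift [1.4221, -0.0001, -0.3723] rows 5.9
```

Request:
step_arm(
  moves=[
    [[0,-0.04,0],[0.06,0,-0.12],-0.6],
    [[0,-0.08,0],[0.145,0,-0.235],-0.6],
    [[0,-0.115,0],[0.245,0,-0.335],-0.6],
    [[0,-0.15,0],[0.36,0,-0.42],-0.6],
    [[0,-0.19,0],[0.485,0,-0.485],-0.6],
    [[0,-0.225,0],[0.62,0,-0.535],-0.6],
    [[0,-0.265,0],[0.76,0,-0.56],-0.6],
    [[0,-0.265,0],[0.76,0,-0.56],-0.6],
  ],
)

```text
clock: 4.6
eef_pos: [567.2, -197.3, 242.6]
tcp_rot: [3.141, -0.15, -0.152]
contact_force: [0.2, -0.3, -0.1]
opening: 0.201
grasp_force: 0.0
```

```bash
python3 -c "
from h import *
s=telemetry.sense();print(s['opening']*85,s['eef_pos'],s['grasp_force'],s['contact_force'],tabT(1.05,-.146,4)[0])
for t in np.arange(1.2,1.95,.1):
  pt=-.35+.35*t/1.8
  P,o=tabT(t,pt,4);print(round(t,2),end=' ');go(P+[0,.5,0],o)
im=imaging.grab_frame('scene');cv2.imwrite('pics/lift.png',im[:,:,::-1])
"
```

```text
17.125066750589763 [ 567.1935898  -197.28036415  242.5615639 ] 0.0 [ 0.21635109 -0.26543007 -0.1346529 ] [ 562.46680788 -196.94259808  238.71825443]
1.2 turn [0.001, -0.042, 0.001] shift [0.1109, -0.0005, -0.018] rows 0.4
1.3 turn [0.001, -0.067, 0.001] shift [0.2046, -0.0005, -0.0285] rows 0.8
1.4 turn [0.001, -0.092, 0.0] shift [0.2989, -0.0004, -0.0294] rows 1.2
1.5 turn [0.001, -0.116, 0.0] shift [0.3928, -0.0004, -0.0208] rows 1.6
1.6 turn [0.001, -0.141, 0.0] shift [0.4853, -0.0004, -0.0027] rows 1.9
1.7 turn [0.001, -0.166, 0.0] shift [0.5756, -0.0003, 0.0247] rows 2.3
1.8 turn [0.001, -0.191, 0.0] shift [0.6627, -0.0003, 0.0611] rows 2.7
1.9 turn [0.001, -0.215, 0.0] shift [0.7456, -0.0003, 0.1062] rows 3.0
```

View pics/lift.png

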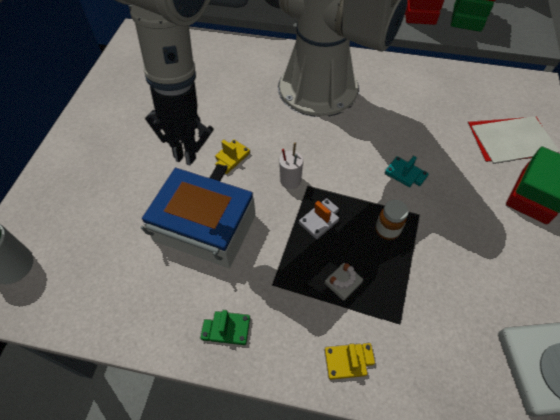

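The scene picture shows the grip slipped and the lid is shut again at (200,210), with nothing else moved. I'll retry deeper, harder and slower.

```bash
python3 -c "
from h import *
go(*tabT(0,-.35,4,back=-60))
f=tabT(0,-.35,4,back=-60)
go(*tabT(0,-.35,3,back=23),frm=f)"
```

```text
turn [-0.0, 0.259, 0.001] shift [-0.7178, 0.0035, 0.3341] rows 3.2
turn [0.0, 0.0, 0.0] shift [0.0047, 0.0, 0.4167] rows 1.7
```

Request:
step_arm(
  moves=[
    [[0,0.26,0],[-0.72,0.003,0.334],0.2],
    [[0,0.26,0],[-0.72,0.003,0.334],0.2],
    [[0,0.26,0],[-0.72,0.003,0.334],0.2],
    [[0,0.26,0],[-0.72,0.003,0.334],0.2],
    [[0,0.26,0],[-0.72,0.003,0.334],0.2],
  ],
)

```text
clock: 5.15
eef_pos: [426.7, -174.7, 149.2]
tcp_rot: [-3.139, -0.342, -0.154]
contact_force: [0.7, -0.1, 1.1]
opening: 0.598
grasp_force: 0.0
```

Request:
step_arm(
  moves=[
    [[0,0,0],[0.005,0,0.2],0.2],
    [[0,0,0],[0.005,0,0.417],0.2],
    [[0,0,0],[0.005,0,0.417],0.2],
    [[0,0,0],[0.005,0,0.417],0.2],
  ],
  squeeze=80,
)

```text
clock: 5.55
eef_pos: [460.4, -180.1, 72.6]
tcp_rot: [-3.139, -0.344, -0.152]
contact_force: [-0.4, 0.4, 0.3]
opening: 0.597
grasp_force: 0.0
```

Request:
step_arm(
  moves=[
    [[0,0,0],[0,0,0],-0.8],
    [[0,0,0],[0,0,0],-0.8],
    [[0,0,0],[0,0,0],-0.8],
    [[0,0,0],[0,0,0],-0.8],
    [[0,0,0],[0,0,0],-0.8],
  ],
  squeeze=80,
)

```text
clock: 6.05
eef_pos: [461.3, -181.2, 75.4]
tcp_rot: [-3.141, -0.351, -0.152]
contact_force: [-6.1, -1.9, 9.7]
opening: 0.288
grasp_force: 78.0
```

```bash
python3 -c "
from h import *
s=telemetry.sense();print(s['eef_pos'],s['tcp_rot'],tabT(0,-.35,3,back=23)[0],s['opening'],s['contact_force'],s['wrist_torque'])
f=tabT(0,-.35,3,back=23)
for t in np.arange(.08,.66,.08):
  P,o=tabT(t,-.35+.55*t/1.8,3,back=23);go(P,o,frm=f)
"
```

```text
[ 461.26392387 -181.17324267   75.42464991] [-3.14144032 -0.35054645 -0.15176575] [ 462.87552337 -181.68705344   75.3944276 ] 0.28792689601108534 [-6.08446406 -1.89309163  9.67825774] [-0.30683625  0.6004718  -0.26186732]
turn [-0.0, -0.031, -0.0] shift [0.0307, -0.0, -0.0689] rows 0.3
turn [0.0, -0.062, -0.0] shift [0.0667, 0.0, -0.1349] rows 0.6
turn [0.0, -0.093, -0.0] shift [0.1079, -0.0, -0.1977] rows 0.9
turn [0.0, -0.124, -0.0] shift [0.154, -0.0, -0.2568] rows 1.2
turn [0.0, -0.156, -0.0] shift [0.2046, 0.0, -0.3119] rows 1.5
turn [0.0, -0.187, -0.0] shift [0.2595, 0.0, -0.3626] rows 1.8
turn [0.0, -0.218, -0.0] shift [0.3182, -0.0, -0.4087] rows 2.1
turn [0.0, -0.249, -0.0] shift [0.3803, 0.0, -0.4497] rows 2.4
```

Request:
step_arm(
  moves=[
    [[0,-0.03,0],[0.03,0,-0.07],-0.8],
    [[0,-0.06,0],[0.067,0,-0.135],-0.8],
    [[0,-0.09,0],[0.108,0,-0.198],-0.8],
    [[0,-0.125,0],[0.154,0,-0.257],-0.8],
    [[0,-0.155,0],[0.205,0,-0.312],-0.8],
  ],
)

```text
clock: 6.55
eef_pos: [479.5, -184.2, 148.7]
tcp_rot: [3.141, -0.23, -0.152]
contact_force: [13.6, -1.5, -12.5]
opening: 0.285
grasp_force: 79.2
```

```bash
python3 -c "
from h import *
s=telemetry.sense();print(s['eef_pos'],s['opening'],s['grasp_force'],s['contact_force'],s['wrist_torque'],tabT(.4,-.228,3,back=23)[0])
f=tabT(.4,-.228,3,back=23)
for t in np.arange(.5,1.25,.1):
  P,o=tabT(t,-.35+.55*t/1.8,3,back=23);print(t);go(P,o,frm=f)
"
```

```text
[ 479.48471635 -184.20565789  148.66178415] 0.2854030958780233 79.22348789128591 [ 13.58233298  -1.50291613 -12.50791298] [-0.14953171 -1.30708724  0.51862806] [ 479.74120228 -184.27056382  148.02686605]
0.5
turn [0.0, -0.039, -0.0] shift [0.061, -0.0, -0.0706] rows 0.4
0.6
turn [0.0, -0.078, -0.0] shift [0.1288, -0.0, -0.1346] rows 0.7
0.7
turn [-0.0, -0.117, -0.0] shift [0.2025, -0.0, -0.1912] rows 1.1
0.7999999999999999
turn [0.0, -0.156, -0.0] shift [0.2816, -0.0, -0.2399] rows 1.5
0.8999999999999999
turn [-0.0, -0.195, -0.0] shift [0.365, -0.0, -0.2803] rows 1.8
0.9999999999999999
turn [-0.0, -0.234, -0.0] shift [0.4521, 0.0, -0.3119] rows 2.2
1.0999999999999999
turn [0.0, -0.273, -0.0] shift [0.5417, -0.0, -0.3344] rows 2.5
1.1999999999999997
turn [-0.0, -0.312, -0.0] shift [0.6332, -0.0, -0.3476] rows 2.9
```

Holding. I'll carry on along the arc.

Request:
step_arm(
  moves=[
    [[0,-0.04,0],[0.061,0,-0.071],-0.8],
    [[0,-0.08,0],[0.129,0,-0.135],-0.8],
    [[0,-0.117,0],[0.202,0,-0.191],-0.8],
    [[0,-0.156,0],[0.282,0,-0.24],-0.8],
    [[0,-0.195,0],[0.365,0,-0.28],-0.8],
    [[0,-0.234,0],[0.452,0,-0.312],-0.8],
    [[0,-0.273,0],[0.542,0,-0.334],-0.8],
    [[0,-0.312,0],[0.633,0,-0.348],-0.8],
  ],
)

```text
clock: 7.35
eef_pos: [583.8, -200.9, 243.1]
tcp_rot: [3.14, 0.021, -0.151]
contact_force: [2.1, -6.1, -11.3]
opening: 0.26
grasp_force: 78.7
```

```bash
python3 -c "
from h import *
s=telemetry.sense();print(s['eef_pos'],s['opening'],s['grasp_force'],s['contact_force'],s['wrist_torque'],tabT(1.2,.0167,3,back=23)[0])
f=tabT(1.2,.0167,3,back=23)
for t in [1.28,1.36,1.44,1.52,1.6,1.68,1.76,1.8]:
  P,o=tabT(t,-.35+.55*t/1.8,3,back=23);print(t);go(P,o,frm=f)
"
```

```text
[ 583.8281733  -200.85056603  243.06224279] 0.2598147399943306 78.70370068587363 [  2.0988653   -6.1147997  -11.29187306] [-0.75537575 -0.24203925  1.07859901] [ 586.14112728 -200.56906638  244.37096563]
1.28
turn [-0.0, -0.031, -0.0] shift [0.0706, -0.0, -0.0215] rows 0.3
1.36
turn [-0.0, -0.062, -0.0] shift [0.1428, 0.0, -0.0372] rows 0.6
1.44
turn [-0.0, -0.093, -0.0] shift [0.2159, 0.0, -0.0469] rows 0.9
1.52
turn [-0.0, -0.124, -0.0] shift [0.2895, 0.0, -0.0506] rows 1.2
1.6
turn [0.0, -0.156, -0.0] shift [0.3632, 0.0, -0.0482] rows 1.5
1.68
turn [0.0, -0.187, -0.0] shift [0.4365, 0.0, -0.0397] rows 1.8
1.76
turn [-0.0, -0.218, -0.0] shift [0.5088, 0.0, -0.0253] rows 2.0
1.8
turn [0.0, -0.233, -0.0] shift [0.5444, 0.0, -0.0159] rows 2.2
```

Request:
step_arm(
  moves=[
    [[0,-0.03,0],[0.071,0,-0.021],-0.8],
    [[0,-0.06,0],[0.143,0,-0.037],-0.8],
    [[0,-0.09,0],[0.216,0,-0.047],-0.8],
    [[0,-0.125,0],[0.29,0,-0.05],-0.8],
    [[0,-0.155,0],[0.363,0,-0.048],-0.8],
    [[0,-0.187,0],[0.436,0,-0.04],-0.8],
    [[0,-0.21,0],[0.49,0,-0.03],-0.8],
    [[0,-0.22,0],[0.51,0,-0.025],-0.8],
  ],
)

```text
clock: 8.15
eef_pos: [685.8, -215.3, 246.1]
tcp_rot: [-3.141, 0.192, -0.152]
contact_force: [-0.1, 1.2, -0.4]
opening: 0.101
grasp_force: 0.0
```

```bash
python3 -c "
from h import *
s=telemetry.sense();print(s['eef_pos'],s['tcp_rot'],s['opening'],s['grasp_force'],s['contact_force'],s['wrist_torque'],tabT(1.76,.188,3,back=23)[0])
im=imaging.grab_frame('scene');im2=imaging.grab_frame('top')
a=cv2.resize(im[60:270,90:290],None,fx=1.9,fy=1.9);b=cv2.resize(im2[80:290,270:470],None,fx=1.9,fy=1.9)
cv2.imwrite('pics/up.png',np.hstack([a,b])[:,:,::-1])
"
```

```text
[ 685.77435766 -215.2852518   246.05089732] [-3.14088068  0.19165806 -0.15173242] 0.10052510972424125 0.0 [-0.07518792  1.19989014 -0.38490009] [-0.03790778 -0.06638096  0.01026716] [ 686.78706521 -215.98616444  247.73981277]
```

View pics/up.png

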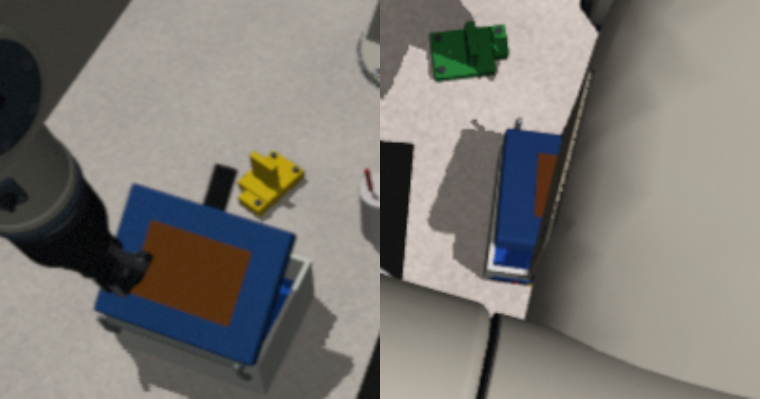

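The picture shows the grip slipped off past θ≈1.2, and the lid is falling shut, seen at crop (200,260). Pivoting in the pads doesn't hold. A better way is to pinch the tongue by its 10 mm thickness with the tool horizontal, coming from the front right, and rotate rigidly with the lid. I'll check reachability.

```bash
cat >> h.py <<'E'
def pin(th,a,sg=1,out=6,back=19,dn=0):
    Ru=Ro.from_euler('z',YAW)
    zt=np.array([np.sin(a),np.cos(a),0]);yt=np.array([0,0,sg]);xt=np.cross(yt,zt)
    R0=Ro.from_matrix(np.c_[xt,yt,zt]);Rl=Ro.from_euler('y',th)   # -x -> +z
    p=np.array([80,0,85])+Rl.apply([-188-out,0,12-dn]+zt*back)
    return np.r_[U,0]+Ru.apply(p),(Ru*Rl*R0).as_euler("xyz")
E
python3 - <<'E'
from h import *
s=telemetry.sense();rng=np.random.default_rng(0)
Roff=fkR(s["qpos"])[1].inv()*Ro.from_euler("xyz",s["tcp_rot"])
print("check fk",fkR(s["qpos"])[0]-s["eef_pos"])
def ik2(P,o,q0):
    Rt=Ro.from_euler("xyz",o)
    f=lambda q:np.r_[(fkR(q)[0]-P)/100,((fkR(q)[1]*Roff).inv()*Rt).as_rotvec()]
    r_=least_squares(f,np.clip(q0,lo+.001,hi-.001),bounds=(lo,hi),max_nfev=60);return r_.x,np.abs(r_.fun).max()
for a in(.3,.6,.9):
  for sg in(1,-1):
    sols=[]
    for k in range(14):
        q,e=ik2(*pin(0,a,sg),s["qpos"] if k==0 else np.r_[rng.uniform(-1.5,0),rng.uniform(-.5,1),rng.uniform(1,2.6),rng.uniform(-1.3,4.4),rng.uniform(.2,2.5),rng.uniform(-3,3)])
        if e<.01 and not any(np.abs(q-v).max()<.05 for v in sols): sols.append(q)
    for q in sols:
        q0=q;E=[];Q=[q]
        for t in np.linspace(.15,1.8,12):
            q0,e=ik2(*pin(t,a,sg),q0);E.append(e);Q.append(q0)
        Q=np.array(Q);print(a,sg,q.round(2),Q[-1].round(2),"err",round(max(E),3),"step",np.abs(np.diff(Q,axis=0)).max().round(2),"marg",np.minimum(Q-lo,hi-Q).min(0).round(2))
E
```

```text
check fk [ 0.95472517 -1.9576305   1.19502855]
0.3 1 [-1.03  1.04  1.79  1.02  1.74 -2.87] [-0.69  0.92  1.11  1.01  1.94 -0.42] err 0.0 step 0.22 marg [1.6  1.06 0.84 2.29 0.75 0.15]
0.3 -1 [-1.03  1.04  1.79  1.02  1.74  0.27] [-0.69  0.92  1.11  1.01  1.94  2.72] err 0.0 step 0.22 marg [1.6  1.06 0.84 2.29 0.75 0.3 ]
0.6 1 [-1.12  1.02  1.98  1.21  1.62 -3.01] [-0.63  0.83  1.08  0.78  1.86 -0.38] err 0.0 step 0.25 marg [1.51 1.08 0.63 2.08 0.83 0.01]
0.6 -1 [-1.12  1.02  1.98  1.21  1.62  0.13] [-0.63  0.83  1.08  0.78  1.86  2.76] err 0.0 step 0.25 marg [1.51 1.08 0.63 2.08 0.83 0.26]
0.9 -1 [-1.17  1.04  2.18  1.45  1.56 -0.07] [-0.55  0.74  1.08  0.54  1.77  2.81] err 0.0 step 0.31 marg [1.46 1.06 0.42 1.84 0.92 0.21]
```

```bash
python3 - <<'E'
from h import *
from scipy.spatial.transform import Slerp
s=telemetry.sense()
A=.5
P1,o1=pin(0,A,-1,back=-75);P2,o2=pin(0,A,-1,back=21)
print(P1,P2,o1)
R=Slerp([0,1],Ro.from_euler("xyz",[s["tcp_rot"],o1]))
ways=[((570,-230,310),0),((480,-260,300),.4),((P1[0],P1[1],250),1),(P1,1),(P2,1)]
f=None;q=s["qpos"]
for p,t in ways:
    o=R(t).as_euler("xyz");q,e=ik(np.array(p),o,q);print(np.round(p),q.round(2),round(e,4));go(p,o,frm=f);f=(p,o)
E
```

```text
[ 406.60609228 -239.65403489   97.        ] [ 464.85671903 -163.34633879   97.        ] [-1.57079633  0.         -0.652     ]
[ 570 -230  310] [-0.36  0.38  1.39 -0.04  1.56  1.37] 0.0
turn [0.0, 0.0, 0.0] shift [-0.6097, 0.1604, -0.2114] rows 2.7
[ 480 -260  300] [-0.84  0.34  1.61  0.52  1.56  0.95] 0.0
turn [0.803, 0.276, 0.125] shift [-0.4049, 0.2163, 0.1296] rows 4.5
[ 407. -240.  250.] [-1.24  0.75  1.9   1.04  1.84  0.42] 0.0
turn [1.205, 0.414, 0.187] shift [-0.3759, 0.1608, 0.2009] rows 6.7
[ 407. -240.   97.] [-1.24  1.03  1.82  1.    1.73  0.24] 0.0
turn [0.0, 0.0, 0.0] shift [0.0, 0.765, -0.0] rows 3.1
[ 465. -163.   97.] [-1.08  1.02  1.92  1.15  1.65  0.18] 0.0
turn [0.0, 0.0, 0.0] shift [0.0, 0.0, 0.48] rows 1.9
```

Request:
step_arm(
  moves=[
    [[0,0,0],[-0.6,0.16,-0.21],-0.2],
    [[0,0,0],[-0.6,0.16,-0.21],-0.2],
    [[0,0,0],[-0.6,0.16,-0.21],-0.2],
    [[0,0,0],[-0.6,0.16,-0.21],-0.2],
  ],
)

```text
clock: 8.65
eef_pos: [569.2, -231.0, 312.8]
tcp_rot: [3.141, 0.189, -0.153]
contact_force: [0.7, 0.0, -0.1]
opening: 0.4
grasp_force: 0.0
```

Request:
step_arm(
  moves=[
    [[0.8,0.28,0.12],[-0.4,0.22,0.13],-0.2],
    [[0.8,0.28,0.12],[-0.4,0.22,0.13],-0.2],
    [[0.8,0.28,0.12],[-0.4,0.22,0.13],-0.2],
    [[0.8,0.28,0.12],[-0.4,0.22,0.13],-0.2],
    [[0.8,0.28,0.12],[-0.4,0.22,0.13],-0.2],
    [[0.8,0.28,0.12],[-0.4,0.22,0.13],-0.2],
  ],
)

```text
clock: 9.25
eef_pos: [481.1, -262.1, 296.8]
tcp_rot: [-2.523, 0.018, -0.31]
contact_force: [-0.8, 0.3, 0.1]
opening: 0.401
grasp_force: 0.0
```

Request:
step_arm(
  moves=[
    [[0.9,0.31,0.14],[-0.38,0.16,0.2],-0.2],
    [[0.9,0.31,0.14],[-0.38,0.16,0.2],-0.2],
    [[0.9,0.31,0.14],[-0.38,0.16,0.2],-0.2],
    [[0.9,0.31,0.14],[-0.38,0.16,0.2],-0.2],
    [[0.9,0.31,0.14],[-0.38,0.16,0.2],-0.2],
    [[0.9,0.31,0.14],[-0.38,0.16,0.2],-0.2],
  ],
)

```text
clock: 9.85
eef_pos: [407.6, -239.6, 245.5]
tcp_rot: [-1.808, -0.022, -0.564]
contact_force: [0.7, -0.1, -0.7]
opening: 0.394
grasp_force: 0.0
```

```bash
python3 - <<'E'
from h import *
s=telemetry.sense();print(s["qpos"].round(2),s["opening"])
P1,o1=pin(0,.5,-1,back=-75)
P1[2]=200;go(P1,o1);f=(P1,o1);P1,o1=pin(0,.5,-1,back=-75);go(P1,o1,frm=f)
E
```

```text
[-1.19  0.61  1.88  0.93  1.73  0.5 ] 0.39422150629731223
turn [0.301, 0.109, 0.042] shift [-0.0089, 0.2216, 0.0507] rows 1.7
turn [0.0, 0.0, 0.0] shift [0.0, 0.515, -0.0] rows 2.1
```

Request:
step_arm(
  moves=[
    [[0.3,0.11,0.04],[-0.01,0.22,0.05],-0.2],
    [[0.3,0.11,0.04],[-0.01,0.22,0.05],-0.2],
    [[0.3,0.11,0.04],[-0.01,0.22,0.05],-0.2],
    [[0.3,0.11,0.04],[-0.01,0.22,0.05],-0.2],
  ],
)

```text
clock: 10.25
eef_pos: [408.1, -240.8, 203.2]
tcp_rot: [-1.579, -0.01, -0.649]
contact_force: [-0.0, 0.4, 0.4]
opening: 0.401
grasp_force: 0.0
```

Request:
step_arm(
  moves=[
    [[0,0,0],[0,0.25,0],-0.2],
    [[0,0,0],[0,0.515,0],-0.2],
    [[0,0,0],[0,0.515,0],-0.2],
    [[0,0,0],[0,0.515,0],-0.2],
  ],
)

```text
clock: 10.65
eef_pos: [408.6, -242.3, 101.7]
tcp_rot: [-1.576, -0.011, -0.65]
contact_force: [-0.2, 0.1, 1.0]
opening: 0.396
grasp_force: 0.0
```

```bash
python3 - <<'E'
from h import *
s=telemetry.sense();print(s["qpos"].round(2),s["opening"])
go(*pin(0,.5,-1,back=21))
im=imaging.grab_frame('scene');im2=imaging.grab_frame('top')
a=cv2.resize(im[90:270,110:290],None,fx=2.2,fy=2.2);b=cv2.resize(im2[120:300,290:470],None,fx=2.2,fy=2.2)
cv2.imwrite('pics/pin.png',np.hstack([a,b])[:,:,::-1])
E
```

```text
[-1.23  1.01  1.84  1.    1.72  0.23] 0.39602133261696304
turn [0.007, 0.002, 0.014] shift [-0.0156, 0.0206, 0.4845] rows 1.9
```

View pics/pin.png

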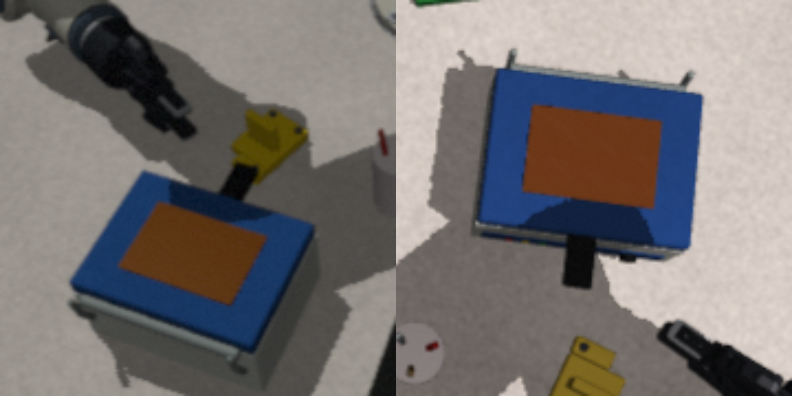

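The lid is shut. The fingers are an over/under pair at crop-left (180,115) and crop-right (680,335), aimed at the tongue at (578,262). I'll move in and close.

Request:
step_arm(
  moves=[
    [[0,0,0.01],[-0.015,0.02,0.2],-0.2],
    [[0,0,0.01],[-0.015,0.02,0.485],-0.2],
    [[0,0,0.01],[-0.015,0.02,0.485],-0.2],
    [[0,0,0.01],[-0.015,0.02,0.485],-0.2],
    [[0,0,0.01],[-0.015,0.02,0.485],-0.95],
    [[0,0,0.01],[-0.015,0.02,0.485],-0.95],
    [[0,0,0.01],[-0.015,0.02,0.485],-0.95],
    [[0,0,0.01],[-0.015,0.02,0.485],-0.95],
  ],
  squeeze=50,
)

```text
clock: 11.55
eef_pos: [464.6, -164.8, 96.9]
tcp_rot: [-1.573, -0.003, -0.655]
contact_force: [0.0, -2.4, 7.6]
opening: 0.098
grasp_force: 49.9
```

```bash
python3 - <<'E'
from h import *
s=telemetry.sense();f=pin(0,.5,-1,back=21)
print(s["eef_pos"],s["tcp_rot"],s["opening"]*85,s["grasp_force"],s["contact_force"],f)
for t in np.arange(.1,.85,.1): go(*pin(t,.5,-1,back=21),frm=f)
E
```

```text
[ 464.59656593 -164.79047481   96.90195173] [-1.57251754 -0.00277839 -0.65525473] 8.299597298094268 49.93599593639374 [ 4.33706349e-03 -2.43704024e+00  7.64758515e+00] (array([ 464.85671903, -163.34633879,   97.        ]), array([-1.57079633,  0.        , -0.652     ]))
turn [-0.061, 0.0, 0.112] shift [0.0093, -0.0915, 0.0051] rows 0.7
turn [-0.122, 0.0, 0.223] shift [0.0265, -0.1815, 0.0145] rows 1.3
turn [-0.183, 0.0, 0.335] shift [0.0516, -0.2691, 0.0282] rows 2.0
turn [-0.244, 0.0, 0.447] shift [0.0842, -0.3534, 0.046] rows 2.7
turn [-0.305, 0.0, 0.559] shift [0.124, -0.4336, 0.0678] rows 3.3
turn [-0.366, 0.0, 0.67] shift [0.1707, -0.5088, 0.0933] rows 4.0
turn [-0.427, 0.0, 0.782] shift [0.2237, -0.5784, 0.1222] rows 4.7
turn [-0.488, 0.0, 0.894] shift [0.2826, -0.6415, 0.1544] rows 5.3
```

Well gripped (about 10 mm). I'll lift rigidly.

Request:
step_arm(
  moves=[
    [[-0.061,0,0.112],[0.009,-0.092,0.005],-0.95],
    [[-0.122,0,0.223],[0.027,-0.182,0.015],-0.95],
    [[-0.183,0,0.335],[0.052,-0.269,0.028],-0.95],
    [[-0.244,0,0.447],[0.084,-0.353,0.046],-0.95],
    [[-0.305,0,0.559],[0.124,-0.434,0.068],-0.95],
    [[-0.366,0,0.67],[0.171,-0.509,0.093],-0.95],
    [[-0.427,0,0.782],[0.224,-0.578,0.122],-0.95],
    [[-0.488,0,0.894],[0.283,-0.642,0.154],-0.95],
  ],
)

```text
clock: 12.35
eef_pos: [528.2, -175.1, 225.7]
tcp_rot: [-2.037, 0.68, -0.826]
contact_force: [-4.8, -9.6, 1.4]
opening: 0.099
grasp_force: 51.1
```

```bash
python3 - <<'E'
from h import *
s=telemetry.sense();f=pin(.8,.5,-1,back=21)
print(s["eef_pos"],s["tcp_rot"],s["opening"]*85,s["grasp_force"],s["contact_force"],s["wrist_torque"],f)
for t in np.arange(.9,1.65,.1): go(*pin(t,.5,-1,back=21),frm=f)
E
```

```text
[ 528.20096058 -175.0786258   225.72818566] [-2.03727396  0.67995787 -0.82599162] 8.408023656513254 51.122885942459106 [-4.75012277 -9.64213369  1.37986288] [-0.59795356  0.23327816 -0.06020741] (array([ 528.50790882, -173.09652499,  225.30526671]), array([-2.029339  ,  0.68095999, -0.81698347]))
turn [-0.061, 0.0, 0.112] shift [0.0093, -0.0915, 0.0051] rows 0.7
turn [-0.122, 0.0, 0.223] shift [0.0265, -0.1815, 0.0145] rows 1.3
turn [-0.183, 0.0, 0.335] shift [0.0516, -0.2691, 0.0282] rows 2.0
turn [-0.244, 0.0, 0.447] shift [0.0842, -0.3534, 0.046] rows 2.7
turn [-0.305, 0.0, 0.559] shift [0.124, -0.4336, 0.0678] rows 3.3
turn [-0.366, 0.0, 0.67] shift [0.1707, -0.5088, 0.0933] rows 4.0
turn [-0.427, 0.0, 0.782] shift [0.2237, -0.5784, 0.1222] rows 4.7
turn [-0.488, 0.0, 0.894] shift [0.2826, -0.6415, 0.1544] rows 5.3
```

Request:
step_arm(
  moves=[
    [[-0.061,0,0.112],[0.009,-0.092,0.005],-0.95],
    [[-0.122,0,0.223],[0.027,-0.182,0.015],-0.95],
    [[-0.183,0,0.335],[0.052,-0.269,0.028],-0.95],
    [[-0.244,0,0.447],[0.084,-0.353,0.046],-0.95],
    [[-0.305,0,0.559],[0.124,-0.434,0.068],-0.95],
    [[-0.366,0,0.67],[0.171,-0.509,0.093],-0.95],
    [[-0.427,0,0.782],[0.224,-0.578,0.122],-0.95],
    [[-0.488,0,0.894],[0.283,-0.642,0.154],-0.95],
  ],
)

```text
clock: 13.15
eef_pos: [664.6, -197.2, 269.4]
tcp_rot: [3.08, 1.064, -1.782]
contact_force: [-1.1, -16.6, 8.5]
opening: 0.099
grasp_force: 52.2
```

Request:
step_arm(
  moves=[
    [[-0.061,0,0.112],[0.009,-0.092,0.005],-0.95],
    [[-0.11,0,0.2],[0.023,-0.165,0.013],-0.95],
    [[-0.11,0,0.2],[0.023,-0.165,0.013],-0.95],
    [[-0.11,0,0.2],[0.023,-0.165,0.013],-0.95],
  ],
)

```text
clock: 13.55
eef_pos: [697.4, -202.5, 263.0]
tcp_rot: [2.738, 1.029, -2.08]
contact_force: [1.2, -15.7, 11.4]
opening: 0.1
grasp_force: 52.4
```

```bash
python3 - <<'E'
from h import *
s=telemetry.sense();f=pin(1.78,.5,-1,back=21)
print(s["eef_pos"],s["tcp_rot"],s["opening"]*85,s["grasp_force"],s["contact_force"],s["wrist_torque"],f,s["qpos"].round(2))
E
```

```text
[ 697.44114384 -202.46136144  262.9628379 ] [ 2.73757209  1.02937118 -2.0804453 ] 8.50367789307178 52.360233664512634 [  1.20744246 -15.65569941  11.4208774 ] [ 0.27128548 -0.1842471  -0.46233425] (array([ 696.02987298, -198.7577946 ,  262.42954856]), array([ 2.72470669,  1.03223659, -2.08608098])) [-0.66  0.84  1.11  0.86  1.87  2.72]
```

Request:
step_arm(
  moves=[
    [[0,0,0],[0,0,0],-0.3],
    [[0,0,0],[0,0,0],-0.3],
    [[0,0,0],[0,0,0],-0.3],
    [[0,0,0],[0,0,-0.2],-0.3],
    [[0,0,0],[0,0,-0.5],-0.3],
    [[0,0,0],[0,0,-0.8],-0.3],
    [[0,0,0],[0,0,-0.8],-0.3],
  ],
)

```text
clock: 14.25
eef_pos: [689.9, -343.0, 338.1]
tcp_rot: [2.732, 1.028, -2.083]
contact_force: [0.6, -0.1, 0.1]
opening: 0.348
grasp_force: 0.0
```

```bash
python3 - <<'E'
from h import *
s=telemetry.sense();print(s["eef_pos"],s["tcp_rot"],s["qpos"].round(2))
im=imaging.grab_frame('scene');im2=imaging.grab_frame('top')
a=cv2.resize(im[110:290,110:270],None,fx=2.45,fy=2.45);b=cv2.resize(im2[110:290,290:450],None,fx=2.45,fy=2.45)
cv2.imwrite('pics/open_s.png',im[:,:,::-1]);cv2.imwrite('pics/open_t.png',im2[:,:,::-1])
cv2.imwrite('pics/open.png',np.hstack([a,b])[:,:,::-1])
for c in("scene","top"):
  for n in("pocket","pocket_key","lid_tab","carrier","carrier_key"):
    m=imaging.mark_of(c,n); print(c,n,[(np.round(d["xy"],1).tolist(),round(d["conf"],2)) for d in m[:4]])
print(proj("top",place([(0,0,18),(12,30,18)],[*U,YAW])),proj("scene",place([(0,0,18),(12,30,18)],[*U,YAW])))
E
```

```text
[ 689.85527183 -342.99381865  338.12914428] [ 2.7319051   1.02795952 -2.08271342] [-0.78  0.95  0.73  0.88  2.14  2.87]
scene pocket [([205.2, 225.0], 0.94)]
scene pocket_key [([211.4, 230.0], 0.7)]
scene lid_tab [([146.4, 217.3], 0.78)]
scene carrier [([224.3, 325.0], 0.88), ([350.6, 363.3], 0.83), ([320.4, 221.8], 0.82), ([407.6, 175.6], 0.65)]
scene carrier_key [([210.8, 323.6], 0.79), ([330.0, 216.0], 0.74), ([411.7, 181.0], 0.62)]
top pocket []
top pocket_key [([368.4, 201.8], 0.75), ([364.6, 189.7], 0.74)]
top lid_tab [([403.2, 103.4], 0.86)]
top carrier [([167.5, 322.3], 0.84), ([211.2, 108.7], 0.83), ([255.5, 236.0], 0.81)]
top carrier_key [([329.6, 110.0], 0.89), ([239.4, 243.6], 0.88), ([196.4, 100.4], 0.84), ([370.2, 196.9], 0.73)]
[[371.62041625 199.00419312]
 [359.51427894 192.54007581]] [[203.48189883 223.58901996]
 [212.30456849 231.18312019]]
```

View pics/open.png

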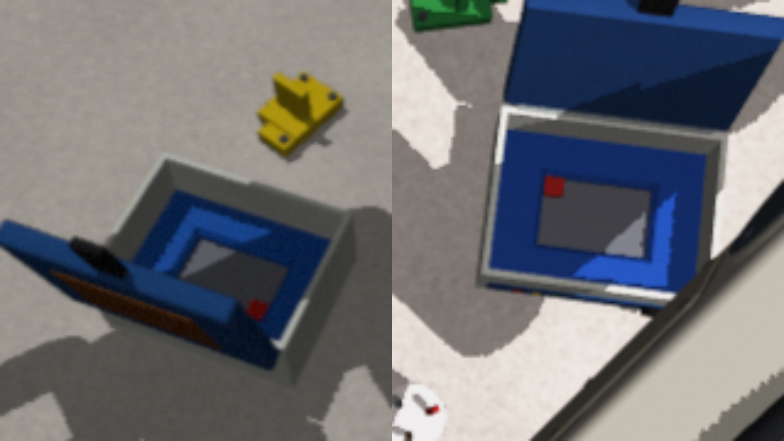

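The lid rests open past upright, and the pocket shows its red key at crop-right (553,187) and crop-left (257,309). Now I'll refine the pocket pose from corners and the key blob, and the carrier pose from both cameras.

```bash
python3 - <<'E'
from h import *
T=lambda a:[(np.array(v)-[392,0])/2.45+[290,110]-.3 for v in a]
S=lambda a:[np.array(v)/2.45+[110,110]-.3 for v in a]
tl=[(80,105,85),(80,-105,85),(-80,105,85),(-34,-52,18),(34,-52,18),(34,52,28),(15,33,28),(34,33,28),(15,52,28)]
tu=T([(500,107),(726,135),(479,287),(645,257),(651,190),(545,176),(563,198),(566,178),(543,196)])
sl=[(-80,105,85),(-80,-105,85)];su=S([(353,210),(167,157)])
for n,ob in(("top",[("top",tl,tu)]),("scene",[("scene",sl,su)]),("both",[("top",tl,tu),("scene",sl,su)])):
    p,e=fit(ob,[565,-197,-.15]);print(n,p.round(3),e)
for c in("top","scene"):
    im=cv2.imread(f"pics/open_{c[0]}.png").astype(int);b,g,r_=im[...,0],im[...,1],im[...,2]
    m=((r_>90)&(g<45)&(b<45)).astype(np.uint8);x0,y0=(350,170) if c=="top" else (190,220)
    n,l,st,ce=cv2.connectedComponentsWithStats(m[y0:y0+40,x0:x0+50]);i=1+st[1:,4].argmax();print(c,"key px",ce[i]+[x0,y0],st[i])
    print(" pred key top centre",proj(c,place([(24.5,42.5,28)],[*U,YAW])), "world",ray(c,ce[i]+[x0,y0],27.5),"unit->",place([(24.5,42.5,28)],[*U,YAW]))
    # orange fin centroid of the carrier
    m=((r_>140)&(g>50)&(g<130)&(b<70)).astype(np.uint8);x0,y0=(230,215) if c=="top" else (300,190)
    n,l,st,ce=cv2.connectedComponentsWithStats(m[y0:y0+40,x0:x0+50]);i=1+st[1:,4].argmax();uv=ce[i]+[x0,y0]
    print(c,"fin",uv,st[i][4],ray(c,uv,63))
E
```

```text
top [ 5.64076e+02 -1.98300e+02 -1.33000e-01] [-0.3  1.1  0.2 -0.9  1.6 -3.3  0.1  1.1 -0.4  0.4 -0.2  0.6 -0.2  0.3
 -0.8  0.7 -0.1  0.3]
scene [ 5.67001e+02 -1.91368e+02 -1.33000e-01] [ 1.3  0.6 -1.3 -0.8]
both [ 5.64133e+02 -1.97207e+02 -1.43000e-01] [-0.4  0.6  0.1 -0.4  0.8 -3.8 -0.6  1.3 -0.7  0.7 -0.5  0.4 -0.6  0.1
 -1.1  0.5 -0.5  0.  -0.7 -0.3 -2.7 -2.3]
top key px [355.74509804 185.78431373] [ 2 12  8  8 51]
 pred key top centre [[355.36734316 185.88503425]] world [ 595.78607553 -159.97499359   27.5       ] unit-> [[ 595.45267391 -158.99969214   28.        ]]Traceback (most recent call last):
  File "<stdin>", line 16, in <module>
ValueError: attempt to get argmax of an empty sequence
```

```bash
python3 - <<'E'
from h import *
T=lambda a:[(np.array(v)-[392,0])/2.45+[290,110]-.3 for v in a]
tl=[(80,105,85),(80,-105,85),(-34,-52,18),(34,-52,18),(34,52,28),(15,33,28),(34,33,28),(15,52,28)]
tu=T([(500,107),(726,135),(645,257),(651,190),(545,176),(563,198),(566,178),(543,196)])
lid=[(80,105,108),(80,-105,108),(-80,-105,108),(-80,105,108)]
lu=np.array([(92,72),(515,127),(488,438),(57,388)])/4.5+[315,135]-.4
for ob in([("top",tl,tu)],[("top",tl,tu),("top",lid,lu)]):
    p,e=fit(ob,[565,-197,-.15]);print(p.round(3),e)
# lid / unit in scene0: blue lid top mask corners
im=cv2.imread("pics/scene0.png").astype(int);b,g,r_=im[...,0],im[...,1],im[...,2]
m=((((b>70)&(r_<60))|((r_>80)&(g<75)&(b<40))).astype(np.uint8))[160:260,135:265]
n,l,st,ce=cv2.connectedComponentsWithStats(m);i=1+st[1:,4].argmax()
c=max(cv2.findContours((l==i).astype(np.uint8),0,1)[0],key=cv2.contourArea);h=cv2.convexHull(c)
ap=cv2.approxPolyDP(h,5,True)[:,0]+[135,160];print("scene lid",st[i],ap.tolist(),proj("scene",place(lid,[*U,YAW])).round(1).tolist())
# key + fin, hue-based
for c,f,box,col in(("scene","open_s",(195,225,30,25),"red"),("scene","open_s",(303,190,35,50),"or"),("top","open_t",(235,220,40,35),"or"),("scene","scene0",(303,190,35,50),"or"),("top","top0",(235,220,40,35),"or")):
    x,y,w,h_=box;H=cv2.cvtColor(cv2.imread(f"pics/{f}.png")[y:y+h_,x:x+w],cv2.COLOR_BGR2HSV).astype(int)
    hh=H[...,0];k=(((hh<7)|(hh>172)) if col=="red" else ((hh>5)&(hh<16)))&(H[...,1]>150)&(H[...,2]>60)
    k2=k&(H[...,2]>150) if col=="or" else k
    Y,X=np.nonzero(k);print(c,f,col,k.sum(),k2.sum(),X.mean()+x,Y.mean()+y,"rect",cv2.minAreaRect(np.c_[X+x,Y+y].astype(np.int32)))
print("pred fin top ends top/scene",[proj(c,place([(23,0,64),(0,0,64),(-23,0,64)],[485.5,84.1,.954])).round(1).tolist() for c in("top","scene")])
print("pred key scene",proj("scene",place([(24.5,42.5,28)],[*U,YAW])))
E
```

```text
[ 5.65089e+02 -1.98506e+02 -1.43000e-01] [ 0.2  0.2  0.6 -0.8 -0.   0.9 -0.2  0.3 -0.   0.  -0.1 -0.3 -0.6  0.1
  0.  -0.4]
[ 5.64960e+02 -1.97937e+02 -1.50000e-01] [ 0.2  0.   0.6 -0.4 -0.4  1.1 -0.4  0.5 -0.1 -0.1 -0.3 -0.3 -0.7  0.1
 -0.1 -0.5 -0.2 -0.2  0.5 -1.2  1.1  1.  -0.4 -0. ]
scene lid [   7    7  110   80 4886] [[175, 167], [251, 192], [223, 246], [142, 218]] [[224.2, 246.9], [139.8, 218.0], [173.5, 165.7], [252.6, 190.2]]
scene open_s red 46 46 214.43478260869566 235.52173913043478 rect ((214.50001525878906, 235.50003051757812), (6.708203315734863, 6.7082037925720215), 26.56505012512207)
scene open_s or 165 0 322.4727272727273 210.95151515151514 rect ((321.9424743652344, 211.1371612548828), (20.97807502746582, 10.442001342773438), 41.18592834472656)
top open_t or 107 0 251.99065420560748 233.02803738317758 rect ((252.1153564453125, 233.076904296875), (20.801258087158203, 4.992301940917969), 33.6900634765625)
scene scene0 or 113 1 322.4424778761062 208.73451327433628 rect ((321.7500305175781, 210.75003051757812), (21.92030906677246, 9.899495124816895), 45.0)
top top0 or 107 92 251.97196261682242 232.97196261682242 rect ((251.99996948242188, 232.99998474121094), (21.0786075592041, 4.992301940917969), 33.6900634765625)
pred fin top ends top/scene [[[243.8, 226.8], [252.1, 232.5], [260.5, 238.1]], [[328.6, 212.5], [321.7, 206.6], [314.9, 200.8]]]
pred key scene [[214.16788784 234.93054704]]
```

```bash
cat >> h.py <<'E'
from scipy.spatial.transform import Slerp
PK=np.array([565.0,-197.8]);PY=-.148;CR=np.array([485.5,84.1]);CY=.954
E
python3 - <<'E'
from h import *
s=telemetry.sense();oT=[np.pi,0,CY]
R=Slerp([0,1],Ro.from_euler("xyz",[s["tcp_rot"],oT]));print("total deg",np.degrees((R(0).inv()*R(1)).magnitude()))
f=None;q=s["qpos"]
for p,t in[((540,-345,360),.15),((440,-300,360),.45),((440,-120,340),.75),((460,0,300),1),((*CR,200),1)]:
    o=R(t).as_euler("xyz");q,e=ik(np.array(p),o,q);print(p,q.round(2),round(e,4));go(p,o,frm=f);f=(p,o)
E
```

```text
total deg 163.3072034826688
(540, -345, 360) [-0.82  0.8   0.94  0.6   2.25  2.28] 0.0
turn [-0.26, 0.112, -0.465] shift [0.1039, 0.7492, -0.1102] rows 3.1
(440, -300, 360) [-0.7   0.56  1.21  0.17  2.11  1.36] 0.0
turn [-0.519, 0.224, -0.93] shift [-0.1727, 0.4425, 0.2739] rows 5.7
(440, -120, 340) [-0.32  0.2   1.6   0.07  1.7   0.91] 0.0
turn [-0.519, 0.224, -0.93] shift [-0.164, -0.6929, 0.5595] rows 5.7
(460, 0, 300) [-0.    0.    1.86  0.    1.28  0.62] 0.0
turn [-0.433, 0.187, -0.775] shift [0.3492, -0.4687, 0.2615] rows 4.8
(np.float64(485.5), np.float64(84.1), 200) [0.17 0.16 1.92 0.   1.07 0.79] 0.0
turn [0.0, 0.0, 0.0] shift [0.4168, -0.1392, 0.5] rows 2.7
```

Request:
step_arm(
  moves=[
    [[-0.26,0.11,-0.465],[0.104,0.75,-0.11],0.2],
    [[-0.26,0.11,-0.465],[0.104,0.75,-0.11],0.2],
    [[-0.26,0.11,-0.465],[0.104,0.75,-0.11],0.2],
    [[-0.26,0.11,-0.465],[0.104,0.75,-0.11],0.2],
    [[-0.26,0.11,-0.465],[0.104,0.75,-0.11],0.2],
  ],
)

```text
clock: 15.35
eef_pos: [539.6, -345.6, 360.9]
tcp_rot: [-3.131, 1.016, -1.356]
contact_force: [1.1, 0.1, -0.7]
opening: 0.603
grasp_force: 0.0
```

Request:
step_arm(
  moves=[
    [[-0.52,0.224,-0.93],[-0.173,0.443,0.274],0.2],
    [[-0.52,0.224,-0.93],[-0.173,0.443,0.274],0.2],
    [[-0.52,0.224,-0.93],[-0.173,0.443,0.274],0.2],
    [[-0.52,0.224,-0.93],[-0.173,0.443,0.274],0.2],
    [[-0.52,0.224,-0.93],[-0.173,0.443,0.274],0.2],
    [[-0.52,0.224,-0.93],[-0.173,0.443,0.274],0.2],
    [[-0.52,0.224,-0.93],[-0.173,0.443,0.274],0.2],
  ],
)

```text
clock: 16.05
eef_pos: [441.4, -299.2, 360.4]
tcp_rot: [-2.75, 0.657, -0.319]
contact_force: [-0.4, 0.9, 0.4]
opening: 0.599
grasp_force: 0.0
```

Request:
step_arm(
  moves=[
    [[-0.52,0.224,-0.93],[-0.164,-0.693,0.56],0.4],
    [[-0.52,0.224,-0.93],[-0.164,-0.693,0.56],0.4],
    [[-0.52,0.224,-0.93],[-0.164,-0.693,0.56],0.4],
    [[-0.52,0.224,-0.93],[-0.164,-0.693,0.56],0.4],
    [[-0.52,0.224,-0.93],[-0.164,-0.693,0.56],0.4],
    [[-0.52,0.224,-0.93],[-0.164,-0.693,0.56],0.4],
    [[-0.52,0.224,-0.93],[-0.164,-0.693,0.56],0.4],
  ],
)

```text
clock: 16.75
eef_pos: [439.8, -119.1, 340.7]
tcp_rot: [-2.861, 0.236, 0.37]
contact_force: [0.4, -0.0, -0.8]
opening: 0.698
grasp_force: 0.0
```

```bash
python3 - <<'E'
from h import *
s=telemetry.sense();print(s["qpos"].round(2),s["opening"])
f=([460,0,300],[np.pi,0,CY]);go(*f);go([*CR,200],[np.pi,0,CY],frm=f)
E
```

```text
[-0.32  0.2   1.6   0.07  1.7   0.91] 0.6982741241428075
turn [-0.433, 0.186, -0.777] shift [0.3485, -0.4634, 0.2642] rows 4.8
turn [0.0, 0.0, 0.0] shift [0.4168, -0.1392, 0.5] rows 2.7
```

Request:
step_arm(
  moves=[
    [[-0.433,0.186,-0.777],[0.349,-0.463,0.264],0.4],
    [[-0.433,0.186,-0.777],[0.349,-0.463,0.264],0.4],
    [[-0.433,0.186,-0.777],[0.349,-0.463,0.264],0.4],
    [[-0.433,0.186,-0.777],[0.349,-0.463,0.264],0.4],
    [[-0.433,0.186,-0.777],[0.349,-0.463,0.264],0.4],
    [[-0.433,0.186,-0.777],[0.349,-0.463,0.264],0.4],
  ],
)

```text
clock: 17.35
eef_pos: [458.8, -0.8, 299.0]
tcp_rot: [-3.138, 0.001, 0.951]
contact_force: [0.1, 0.2, -0.4]
opening: 0.697
grasp_force: 0.0
```

Request:
step_arm(
  moves=[
    [[0,0,0],[0.417,-0.139,0.5],0.0],
    [[0,0,0],[0.417,-0.139,0.5],0.0],
    [[0,0,0],[0.417,-0.139,0.5],0.0],
    [[0,0,0],[0.417,-0.139,0.5],0.0],
    [[0,0,0],[0.417,-0.139,0.5],0.0],
  ],
)

```text
clock: 17.85
eef_pos: [485.1, 82.5, 198.8]
tcp_rot: [-3.137, 0.003, 0.951]
contact_force: [0.2, -0.5, 0.4]
opening: 0.505
grasp_force: 0.0
```

```bash
python3 - <<'E'
from h import *
f=([*CR,90],[np.pi,0,CY]);go(*f);go([*CR,31],[np.pi,0,CY],frm=f)
E
```

```text
turn [-0.006, 0.004, -0.004] shift [0.0094, -0.0009, 0.5438] rows 2.2
turn [0.0, 0.0, 0.0] shift [0.0, -0.0, 0.295] rows 1.2
```

Request:
step_arm(
  moves=[
    [[-0.006,0.004,-0.004],[0.009,0,0.25],0.0],
    [[-0.006,0.004,-0.004],[0.009,0,0.5],0.0],
    [[-0.006,0.004,-0.004],[0.009,0,0.7],0.0],
    [[-0.006,0.004,-0.004],[0.009,0,0.839],0.0],
    [[-0.006,0.004,-0.004],[0.009,0,0.839],0.0],
    [[-0.006,0.004,-0.004],[0.009,0,0.839],0.0],
  ],
)

```text
clock: 18.45
eef_pos: [486.9, 83.6, 32.7]
tcp_rot: [3.138, -0.003, 0.956]
contact_force: [-0.4, -0.2, 0.2]
opening: 0.503
grasp_force: 0.0
```

Request:
step_arm(
  moves=[
    [[0,0,0],[0,0,0],-0.9],
    [[0,0,0],[0,0,0],-0.9],
    [[0,0,0],[0,0,0],-0.9],
    [[0,0,0],[0,0,0],-0.9],
    [[0,0,0],[0,0,0],-0.9],
  ],
  squeeze=60,
)

```text
clock: 18.95
eef_pos: [487.2, 84.4, 33.7]
tcp_rot: [3.136, -0.004, 0.959]
contact_force: [-1.5, -1.5, 9.9]
opening: 0.117
grasp_force: 59.0
```

Request:
step_arm(
  moves=[
    [[0,0,0],[0,0,-0.1],-0.9],
    [[0,0,0],[0,0,-0.3],-0.9],
    [[0,0,0],[0,0,-0.5],-0.9],
    [[0,0,0],[0,0,-0.7],-0.9],
    [[0,0,0],[0,0,-0.7],-0.9],
  ],
)

```text
clock: 19.45
eef_pos: [488.7, 85.0, 177.8]
tcp_rot: [3.131, -0.01, 0.959]
contact_force: [0.4, 0.1, -2.8]
opening: 0.116
grasp_force: 59.5
```

```bash
python3 - <<'E'
from h import *
s=telemetry.sense();print(s["opening"]*85,s["contact_force"],s["wrist_torque"],s["eef_pos"],s["tcp_rot"])
p=s["eef_pos"]
f=([500,-60,190],[np.pi,0,.4]);go(*f);go([*PK,170],[np.pi,0,PY],frm=f)
im=imaging.grab_frame('scene');im2=imaging.grab_frame('top')
a=cv2.resize(im[130:270,280:440],None,fx=2.4,fy=2.4);b=cv2.resize(im2[170:310,190:350],None,fx=2.4,fy=2.4)
cv2.imwrite('pics/held.png',np.hstack([a,b])[:,:,::-1])
E
```

```text
9.857300780230547 [ 0.36532796  0.14581539 -2.7947435 ] [ 0.06743929 -0.03229146 -0.05298276] [488.72289428  85.0342066  177.76207689] [ 3.13087234 -0.00967314  0.95856979]
turn [0.01, -0.016, 0.711] shift [-0.5604, 0.4636, -0.0616] rows 3.7
turn [0.0, -0.0, 0.698] shift [0.031, 0.7612, 0.1] rows 3.7
```

Request:
step_arm(
  moves=[
    [[0.01,-0.016,0.711],[-0.56,0.464,-0.06],-0.9],
    [[0.01,-0.016,0.711],[-0.56,0.464,-0.06],-0.9],
    [[0.01,-0.016,0.711],[-0.56,0.464,-0.06],-0.9],
    [[0.01,-0.016,0.711],[-0.56,0.464,-0.06],-0.9],
    [[0.01,-0.016,0.711],[-0.56,0.464,-0.06],-0.9],
    [[0.01,-0.016,0.711],[-0.56,0.464,-0.06],-0.9],
  ],
)

```text
clock: 20.15
eef_pos: [495.7, -60.2, 182.4]
tcp_rot: [-3.138, 0.012, 0.403]
contact_force: [0.4, 0.5, -2.4]
opening: 0.12
grasp_force: 59.6
```

Request:
step_arm(
  moves=[
    [[0,0,0.698],[0.03,0.76,0.1],-0.9],
    [[0,0,0.698],[0.03,0.76,0.1],-0.9],
    [[0,0,0.698],[0.03,0.76,0.1],-0.9],
    [[0,0,0.698],[0.03,0.76,0.1],-0.9],
    [[0,0,0.698],[0.03,0.76,0.1],-0.9],
    [[0,0,0.698],[0.03,0.76,0.1],-0.9],
    [[0,0,0.698],[0.03,0.76,0.1],-0.9],
  ],
)

```text
clock: 20.85
eef_pos: [560.9, -196.7, 163.2]
tcp_rot: [3.139, 0.011, -0.143]
contact_force: [0.0, 0.5, -2.1]
opening: 0.114
grasp_force: 59.8
```

```bash
python3 - <<'E'
from h import *
s=telemetry.sense();print(s["eef_pos"],s["tcp_rot"],s["opening"])
x=np.array([np.cos(PY),np.sin(PY)])*.6
go([*(PK+x),60],[np.pi,0,PY])
im2=imaging.grab_frame('top');im=imaging.grab_frame('scene')
cv2.imwrite('pics/ab_t.png',im2[:,:,::-1]);cv2.imwrite('pics/ab_s.png',im[:,:,::-1])
E
```

```text
[ 560.85991735 -196.73638356  163.20278488] [ 3.13866651  0.01062064 -0.14315061] 0.11404141786056386
turn [0.004, 0.014, 0.006] shift [0.0297, 0.0008, 0.5157] rows 2.1
```

Request:
step_arm(
  moves=[
    [[0.004,0.014,0.006],[0.03,0.001,0.2],-0.9],
    [[0.004,0.014,0.006],[0.03,0.001,0.4],-0.9],
    [[0.004,0.014,0.006],[0.03,0.001,0.45],-0.9],
    [[0.004,0.014,0.006],[0.03,0.001,0.45],-0.9],
    [[0.004,0.014,0.006],[0.03,0.001,0.45],-0.9],
    [[0.004,0.014,0.006],[0.03,0.001,0.45],-0.9],
  ],
)

```text
clock: 21.55
eef_pos: [567.8, -200.0, 75.4]
tcp_rot: [3.141, -0.004, -0.152]
contact_force: [0.8, -0.6, -3.1]
opening: 0.118
grasp_force: 59.8
```

```bash
python3 - <<'E'
from h import *
s=telemetry.sense();print(s["eef_pos"],s["tcp_rot"],s["opening"],s["contact_force"])
x=np.array([np.cos(PY),np.sin(PY)])*.6
go([*(PK+x),60],[np.pi,0,PY])
E
```

```text
[ 567.76056248 -199.96952631   75.36340463] [ 3.14080696 -0.00429738 -0.15238494] 0.11768709772847855 [ 0.8006119  -0.64291346 -3.05072367]
turn [0.001, -0.005, -0.006] shift [-0.0126, -0.0087, 0.0768] rows 0.3
```

Request:
step_arm(
  moves=[
    [[0,-0.005,-0.006],[-0.0126,-0.0087,0.0],-0.9],
    [[0,-0.005,-0.006],[-0.0126,-0.0087,0.03],-0.9],
    [[0,-0.005,-0.006],[-0.0126,-0.0087,0.06],-0.9],
    [[0,-0.005,-0.006],[-0.0126,-0.0087,0.06],-0.9],
    [[0,-0.005,-0.006],[-0.0126,-0.0087,0.06],-0.9],
  ],
)

```text
clock: 22.05
eef_pos: [563.8, -197.4, 60.9]
tcp_rot: [3.142, 0.004, -0.148]
contact_force: [-0.4, -0.3, -2.3]
opening: 0.117
grasp_force: 59.7
```

```bash
python3 - <<'E'
from h import *
s=telemetry.sense();print(s["eef_pos"],s["tcp_rot"],s["contact_force"])
x=np.array([np.cos(PY),np.sin(PY)])*.6
go([*(PK+x),47.7],[np.pi,0,PY])
E
```

```text
[ 563.77151083 -197.41061139   60.86343688] [ 3.1415563   0.00362936 -0.1480519 ] [-0.3676757  -0.27157461 -2.28676242]
turn [0.0, 0.005, -0.0] shift [0.0096, 0.001, 0.0658] rows 0.3
```

Request:
step_arm(
  moves=[
    [[0,0.002,0],[0.004,0,0],-0.9],
    [[0,0.002,0],[0.004,0,0],-0.9],
    [[0,0.002,0],[0.004,0,0],-0.9],
    [[0,0.002,0],[0.004,0,0],-0.9],
    [[0,0.002,0],[0.004,0,0],-0.9],
    [[0,0.002,0],[0.004,0,0],-0.9],
    [[0,0.002,0],[0.004,0,0],-0.9],
  ],
)

```text
clock: 22.75
eef_pos: [564.9, -197.6, 61.3]
tcp_rot: [3.141, 0.001, -0.148]
contact_force: [-0.5, -0.8, -3.1]
opening: 0.118
grasp_force: 59.7
```

```bash
python3 - <<'E'
from h import *
s=telemetry.sense();print(s["eef_pos"],s["tcp_rot"],s["contact_force"])
x=np.array([np.cos(PY),np.sin(PY)])*.6
go([*(PK+x),47.7],[np.pi,0,PY])
E
```

```text
[ 564.86238342 -197.56933869   61.30845951] [ 3.14143719e+00  1.19283763e-03 -1.48068149e-01] [-0.49660101 -0.75029427 -3.13054631]
turn [0.0, 0.002, -0.0] shift [0.0039, 0.001, 0.068] rows 0.3
```

Within 1 mm. I'll descend gently.

Request:
step_arm(
  moves=[
    [[0,0.001,0],[0.003,0.001,0.015],-0.9],
    [[0,0.001,0],[0.003,0.001,0.03],-0.9],
    [[0,0.001,0],[0.003,0.001,0.045],-0.9],
    [[0,0.001,0],[0.003,0.001,0.058],-0.9],
    [[0,0.001,0],[0.003,0.001,0.058],-0.9],
    [[0,0.001,0],[0.003,0.001,0.058],-0.9],
  ],
)

```text
clock: 23.35
eef_pos: [565.3, -197.8, 49.5]
tcp_rot: [3.142, 0.001, -0.148]
contact_force: [-0.6, -0.7, -2.3]
opening: 0.12
grasp_force: 59.7
```

```bash
python3 - <<'E'
from h import *
s=telemetry.sense();print(s["eef_pos"],s["tcp_rot"],s["contact_force"],s["wrist_torque"])
E
```

```text
[ 565.32893157 -197.83940433   49.52869479] [ 3.14151711e+00  7.46722085e-04 -1.48101340e-01] [-0.55681802 -0.67440218 -2.31277554] [0.00506122 0.04120983 0.0187356 ]
```

Request:
step_arm(
  moves=[
    [[0,0,0],[0,0,0.005],-0.9],
    [[0,0,0],[0,0,0.01],-0.9],
    [[0,0,0],[0,0,0.012],-0.9],
    [[0,0,0],[0,0,0.012],-0.9],
  ],
)

```text
clock: 23.75
eef_pos: [565.5, -197.8, 47.8]
tcp_rot: [3.142, 0.0, -0.148]
contact_force: [-2.3, 2.1, 4.1]
opening: 0.115
grasp_force: 60.6
```

Contact at the expected height. I'll release gently and rise.

Request:
step_arm(
  moves=[
    [[0,0,0],[0,0,0.002],-0.5],
    [[0,0,0],[0,0,0.002],-0.3],
    [[0,0,0],[0,0,0.002],-0.2],
    [[0,0,0],[0,0,0.002],-0.2],
    [[0,0,0],[0,0,-0.1],-0.2],
    [[0,0,0],[0,0,-0.3],-0.2],
    [[0,0,0],[0,0,-0.5],-0.2],
    [[0,0,0],[0,0,-0.75],-0.2],
  ],
)

```text
clock: 24.55
eef_pos: [564.4, -197.5, 197.5]
tcp_rot: [-3.141, 0.003, -0.148]
contact_force: [1.3, -0.1, -0.1]
opening: 0.399
grasp_force: 0.0
```

Request:
step_arm(
  moves=[
    [[0,0,0],[-0.6,0.1,-0.4],-0.2],
    [[0,0,0],[-0.9,0.1,-0.5],-0.2],
    [[0,0,0],[-0.9,0.1,-0.5],-0.2],
    [[0,0,0],[-0.9,0.1,-0.5],-0.2],
    [[0,0,0],[-0.9,0.1,-0.5],-0.2],
    [[0,0,0],[-0.9,0.1,-0.5],-0.2],
  ],
)

```text
clock: 25.15
eef_pos: [384.3, -191.4, 298.5]
tcp_rot: [3.14, -0.003, -0.149]
contact_force: [1.1, 0.7, -0.4]
opening: 0.4
grasp_force: 0.0
```

```bash
python3 - <<'E'
from h import *
s=telemetry.sense();print(s["eef_pos"],s["contact_force"])
im=imaging.grab_frame('scene');im2=imaging.grab_frame('top')
a=cv2.resize(im[150:290,130:270],None,fx=2.8,fy=2.8);b=cv2.resize(im2[130:270,310:450],None,fx=2.8,fy=2.8)
cv2.imwrite('pics/fin.png',np.hstack([a,b])[:,:,::-1])
pl=place([(0,0,78),(32,-50,36),(-32,-50,36),(-32,50,36),(32,30,36),(12,30,36)],[*PK,PY])
print(((proj("scene",pl)-[130,150])*2.8).round().tolist());print(((proj("top",pl)-[310,130])*2.8+[392,0]).round().tolist())
E
```

```text
[ 384.30797661 -191.35159316  298.52934191] [ 1.09008907  0.68740301 -0.44804774]
[[194.0, 170.0], [134.0, 208.0], [167.0, 151.0], [269.0, 183.0], [217.0, 236.0], [227.0, 217.0]]
[[577.0, 178.0], [632.0, 159.0], [625.0, 234.0], [505.0, 219.0], [536.0, 147.0], [534.0, 171.0]]
```

View pics/fin.png

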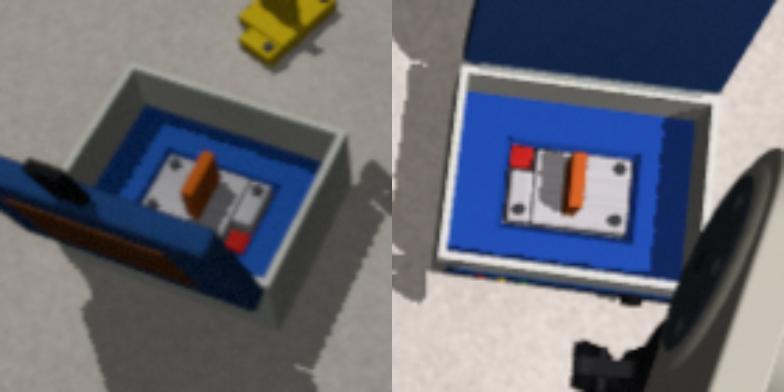

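The carrier lies flat in the pocket with its notch around the red key at crop-right (521,157). Its corners at (632,158), (627,236) and (503,220) match the predicted seated positions, the lid is open and the arm is clear. I'll hand in.

```bash
python3 -c "
from rig import r
print(r.sign_off())"
```

```text
the job is handed in; nothing more can be done
None
```

I handed the job in at about 25 s: the lid rests open and, in the last picture, the carrier lies flat in the pocket with its notch over the red key. The lid slipped from the grip and fell shut twice before the third attempt held, and the hand-in returned no verdict.

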